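# Shut the soldering corner down for the night

## Robot

A 7-joint arm with a two-finger parallel gripper is mounted at the origin on the work surface. World frame = base frame: x ahead of the robot, y to its left, z up, the work surface at z = 0. Lengths are in mm, angles in rad, forces in N, time in s.
With the tool pointing down it reaches from about 425 to 825 mm from the base axis. Payload 3.6 kg.
Tool frame: the origin (TCP) lies at the very end of the fingers, on their centre line; the grasp point (between the pads) lies manip.grip_depth behind it (manip.grip_depth is the distance from the TCP to the grasp point, in mm); z points along the fingers, y is the line along which they close (so a half turn about z gives the same grasp; the last joint's range is limited). The gripper opens to 93 mm and grips with 3 to 60 N. Pads are 15 mm wide; open, the fingers measure 128 mm over their backs; the gripper's body (75 mm by 188 mm) begins 65 mm behind the grasp point.
Start: joints at [-1.151, 0.615, -0.013, 1.423, 0.008, 1.103, -0.04], TCP at [280.23, 586.458, 218.64] pointing down, gripper open.
Joint ranges: [-3.12, 3.12], [-0.3, 2.06], [-1.34, 1.32], [0.26, 2.42], [-1.36, 4.5], [0.01, 1.98], [-2.84, 2.84]. Speed limits (rad/s): [2.79, 2.79, 3.14, 3.14, 3.14, 3.14, 3.14].

## Interface

Orientations are given as a unit quaternion [x, y, z, w].
In Python, from cell import manip gives the robot as it stands.
- The arm moves only by the tool step_arm, never from a script. Its argument "rows" is a list that holds one entry, the list of rows, each a list of 7 numbers: the shift along the world's x, y, z in units of 120 mm (1.0 is 120 mm), then the turn, a rotation vector about the world's x, y, z in units of 0.08 rad (1.0 is 0.08 rad), then the closure, from -1 (fully open) to 1 (shut). In form: [[[tx, ty, tz, rx, ry, rz, hand], ...]]. A call has 1 to 8 rows; each row shifts and turns the commanded pose from where the row before left it; what a row does not reach is not made up. A row lasts 1/10 s, in which the tool goes at most 50 mm and 8.59 degrees, less where a joint would pass 70% of its speed; a pose out of reach is approached as far as the arm can. A call with a number of a shift or a turn outside -1 to 1 is refused whole. A call with a gripper value outside its range is refused whole. The fingers move at their own pace and stop on an object; "newtons" is the grip in N (left out, the last holds). Time passes only in rows, so rows that do not move let the fingers close. It gives the time, the measured TCP pose, the force, the opening and the grip force at its end, in the units of the state.
- manip.sense(): the state, without advancing time (a new reading comes with each control period).
- manip.camera(name): name is "side" or "top" or "wrist"; returns the picture (384x512x3 uint8, red, green, blue); there is no depth.
- manip.calibration(name): a dict with "K" (3x3 intrinsics, pixels), "dist_coeffs" ([k1, k2, p1, p2, k3] as OpenCV has them; the pictures are not rectified), "eye" and "attitude" of the camera in the world; the wrist camera has in their place "T_tool_cam" (4x4, takes a point from camera to tool coordinates, whose origin is the TCP and whose axes are the flange's). Camera axes: x right, y down, z forward; pixel columns grow to the right and rows downward; lengths in mm; the calibration is good to about 2 mm. A picture is of the moment at which its call begins: read the wrist's pose just before it. calibration takes no time and is no camera call.
- manip.sign_off(): hands the job in; it is judged then, once.
The state is a dict: "time": time; "qpos": joint angles; "dq": joint speeds; "joint_efforts": joint torques, N m; "tcp_pos": TCP position; "tcp_rot": TCP orientation; "ft_force": force on the tool from outside, world axes, zero at the start; "torque": the same for the moment, N m; "finger_gap": finger opening in mm; "finger_force": force on a finger pad.
Only numpy, scipy, OpenCV 4.12 (cv2) and the standard library are available. Lean on these libraries where they do the work, as an engineer would, in place of code of your own. Each camera call takes 0.05 s, during which the arm holds its last target. There are 200 camera calls.

## Task

Shut the soldering corner down for the night: first turn the oxygen cock (blue lever) fully shut, after it the fuel gas cock (red lever), and lift no spirit jar before the gas is off. Screw the green lid of every jar on the bench fully tight and stand all the jars upright on the board of the wooden bottle rack. Do not touch the hot torch, and leave the soldering brick, the pliers and the wooden bench pin where they lie.

Things in the scene. Friction and masses are not known exactly. Their poses are not given: they have to be found in the camera images.
- jar_a: Spirit jar (amber glass, white paper label), green ribbed screw lid, upright and loose on the bench, about 0.45 kg; may be absent. Origin: centre of its underside, z up its axis. Glass 56 mm diameter up to 43 mm; lid 60 mm diameter, 44 to 66 mm above the underside. The lid cannot come off; the jar may be lifted by it.
- lid_a (a joint): Turn of jar_a's lid, rad: 0 = tight (stop; white mark on lid over white tick on the glass), up to 5.5 anticlockwise from above = loose; starts at 1.2 to 3.4. Tightens clockwise; does not rise, stays where left. Turns more easily (0.005 N m) than the jar on the bench (press down a little), until tight; then the jar turns with it.
- jar_b: Spirit jar (clear glass, yellow label), green ribbed screw lid, upright and loose on the bench, about 0.45 kg; may be absent. Origin: centre of its underside, z up its axis. Glass 56 mm diameter up to 43 mm; lid 60 mm diameter, 44 to 66 mm above the underside. The lid cannot come off; the jar may be lifted by it.
- lid_b (a joint): Turn of jar_b's lid, rad: 0 = tight (stop; white mark on lid over white tick on the glass), up to 5.5 anticlockwise from above = loose; starts at 1.2 to 3.4. Tightens clockwise; does not rise, stays where left. Turns more easily (0.005 N m) than the jar on the bench (press down a little), until tight; then the jar turns with it.
- jar_c: Spirit jar (amber glass, blue label), green ribbed screw lid, upright and loose on the bench, about 0.45 kg; may be absent. Origin: centre of its underside, z up its axis. Glass 56 mm diameter up to 43 mm; lid 60 mm diameter, 44 to 66 mm above the underside. The lid cannot come off; the jar may be lifted by it.
- lid_c (a joint): Turn of jar_c's lid, rad: 0 = tight (stop; white mark on lid over white tick on the glass), up to 5.5 anticlockwise from above = loose; starts at 1.2 to 3.4. Tightens clockwise; does not rise, stays where left. Turns more easily (0.005 N m) than the jar on the bench (press down a little), until tight; then the jar turns with it.
- jar_d: Spirit jar (clear glass, red label), green ribbed screw lid, upright and loose on the bench, about 0.45 kg; may be absent. Origin: centre of its underside, z up its axis. Glass 56 mm diameter up to 43 mm; lid 60 mm diameter, 44 to 66 mm above the underside. The lid cannot come off; the jar may be lifted by it.
- lid_d (a joint): Turn of jar_d's lid, rad: 0 = tight (stop; white mark on lid over white tick on the glass), up to 5.5 anticlockwise from above = loose; starts at 1.2 to 3.4. Tightens clockwise; does not rise, stays where left. Turns more easily (0.005 N m) than the jar on the bench (press down a little), until tight; then the jar turns with it.
- rack: Wooden bottle rack, fixed, 374 x 94 mm. Origin: centre of footprint at bench level; x along its length, y across, z up. Board 80 mm above the bench; inside, above it, 350 mm long and 78 mm wide between two brass rods along the long sides (top 25 mm above the board); end panels rise 28 mm above the board. Room for four jars in a row, fingers closing across it.
- rack_board (a point): Centre of the rack's board, on its upper surface (80 mm above the bench); axes as the rack's.
- oxygen_cock: Oxygen cock, fixed: a 160 mm long copper pipe loop (18 mm pipe, axis 55 mm above the bench, along its x, rising from the bench at x = -80 and 80 mm) with a brass ball valve in the middle and a lever with a blue sleeve on its vertical stem. Origin: bench level, under the stem. Top of pipe 64 mm, of valve 72 mm.
- oxygen_stem (a point): On the turning axis of the blue lever, at the height of the middle of the lever (92 mm above the bench); axes as the cock's.
- oxygen_grip (a point): Point on the blue lever's sleeve, 75 mm from the stem axis, in mid height, moving with it. The sleeve is 18 mm wide, 10 mm thick (87 to 97 mm above the bench) and reaches from 24 to 102 mm from the axis.
- oxygen_lever (a joint): Angle of the blue lever, rad: 1.571 = fully open (stop; lever along the pipe, to the cock's -x), 0 = fully shut (stop; lever square to the pipe, to the cock's +y). It shuts clockwise seen from above, stays where it is left, and takes about 0.15 N m to turn (2 to 3 N at the sleeve). Starts at 1.25 to 1.571.
- fuel_cock: Fuel gas cock, fixed: a 160 mm long copper pipe loop (18 mm pipe, axis 55 mm above the bench, along its x, rising from the bench at x = -80 and 80 mm) with a brass ball valve in the middle and a lever with a red sleeve on its vertical stem. Origin: bench level, under the stem. Top of pipe 64 mm, of valve 72 mm.
- fuel_stem (a point): On the turning axis of the red lever, at the height of the middle of the lever (92 mm above the bench); axes as the cock's.
- fuel_grip (a point): Point on the red lever's sleeve, 75 mm from the stem axis, in mid height, moving with it. The sleeve is 18 mm wide, 10 mm thick (87 to 97 mm above the bench) and reaches from 24 to 102 mm from the axis.
- fuel_lever (a joint): Angle of the red lever, rad: 1.571 = fully open (stop; lever along the pipe, to the cock's -x), 0 = fully shut (stop; lever square to the pipe, to the cock's +y). It shuts clockwise seen from above, stays where it is left, and takes about 0.15 N m to turn (2 to 3 N at the sleeve). Starts at 1.25 to 1.571.
- torch: Bench torch, fixed, still hot: 90 mm round base, barrel 130 mm above the bench at most, pointing to +y, reaching 50 mm to -y and 75 mm to +y of its origin (centre of base). Leave it alone.
- brick: White honeycomb soldering brick 90 x 130 x 28 mm on a 6 mm tile, loose bystander. Origin: centre of underside.
- pliers: Pliers with red handles, 145 mm long, 14 mm high, lying loose, bystander. Origin: under the joint, x towards the jaws.
- bench_pin: Wooden bench pin about 130 mm long, 18 mm high, lying loose, bystander. Origin: underside.
There are look-alikes about, which are no part of the job. Leave any pink or purple look-alike of the jar_b alone. Leave any purple look-alike of the jar_d alone.

How it is judged (in metres and radians):
On the way, in this order (a step that is already met when the one before it is completed fails the run):
1. the oxygen cock is fully shut (value of joint oxygen_lever below 0.12 rad), for 0.2 s.
2. after it, the fuel gas cock is fully shut (value of joint fuel_lever below 0.12 rad), for 0.2 s.
At the end, for the whole second after the job is handed in: Both levers within 0.12 rad of shut; each jar present: lid within 0.12 rad of tight, upright within 0.1 rad, at rest and released, underside within 6 mm of the rack board's surface, centre within 160 mm along and 25 mm across of the board's centre (value of joint each of oxygen_lever, fuel_lever, lid_a, lid_b, lid_c, lid_d below 0.12 rad and angle between each of jar_a, jar_b, jar_c, jar_d's own z axis and vertical below 0.1 rad and linear speed of each of jar_a, jar_b, jar_c, jar_d below 0.02 m/s and z of jar_a in the frame of rack_board between -0.006 and 0.006 m and x of jar_a in the frame of rack_board between -0.16 and 0.16 m and y of jar_a in the frame of rack_board between -0.025 and 0.025 m and z of jar_b in the frame of rack_board between -0.006 and 0.006 m and x of jar_b in the frame of rack_board between -0.16 and 0.16 m and y of jar_b in the frame of rack_board between -0.025 and 0.025 m and z of jar_c in the frame of rack_board between -0.006 and 0.006 m and x of jar_c in the frame of rack_board between -0.16 and 0.16 m and y of jar_c in the frame of rack_board between -0.025 and 0.025 m and z of jar_d in the frame of rack_board between -0.006 and 0.006 m and x of jar_d in the frame of rack_board between -0.16 and 0.16 m and y of jar_d in the frame of rack_board between -0.025 and 0.025 m); the robot touches nothing.
It fails at once if a jar is lifted while the gas is still on (value of joint fuel_lever above 0.3 rad and height (world z) of any of jar_a, jar_b, jar_c, jar_d above 0.05 m).
It fails at once if the hot torch is touched (contact force between any of the fingers, the arm and torch above 0.5 N).
It fails at once if a bystander is moved by more than 20 mm (distance of any of brick, pliers, bench_pin from where it was at the start of the episode above 0.02 m).
Of jar_a, jar_b, jar_c, jar_d only 3 to 4 are there at a start; the rules pass over those that are not, and their reading is None.
At some moment in a run one of jar_a, jar_b, jar_c, jar_d may be knocked a few centimetres aside while the robot is not near it.
It also fails if it takes over 210 s, if anything falls off the work surface, if the arm or the gripper's body presses on something with over 40 N, if the wrist force passes 120 N, or if a joint passes its speed limit or range.

## Working session

There is one attempt and no reset: what is moved stays moved. The work goes in short steps, Python scripts to look and compute and a tool call to move; the robot and the scene stay as the last step left them, time stands still between calls to the robot, and variables do not carry over. Pictures are saved under pics/ and viewed, at most 14 in all, crops included, and the job is handed in when it is done.

Besides the shell and the picture viewer there is one more tool, called after "Request:" as name(argument=value, ...) on one line, values as JSON. step_arm: Moves the arm, as the interface text tells. Its arguments: {"type":"object","properties":{"rows":{"type":"array","items":{"type":"array","items":{"type":"array","items":{"type":"number"}}}},"newtons":{"type":"number"}},"required":["rows"]}

```bash
mkdir -p pics; ls; cat > h.py <<'E'
import numpy as np, cv2
from cell import manip
from scipy.spatial.transform import Rotation as R
def pic(n): return cv2.cvtColor(manip.camera(n),cv2.COLOR_RGB2BGR)
E
python3 - <<'E'
from h import *
print(manip.sense(), manip.grip_depth)
for n in ['top','side','wrist']:
    print(n, manip.calibration(n))
    cv2.imwrite(f'pics/{n}0.png',pic(n))
a=cv2.imread('pics/top0.png'); cv2.imwrite('pics/top0b.png',cv2.resize(a,(800,600),interpolation=cv2.INTER_CUBIC))
a=cv2.imread('pics/side0.png'); cv2.imwrite('pics/side0b.png',cv2.resize(a,(800,600),interpolation=cv2.INTER_CUBIC))
E
```

```text
pics
{'time': 0.0, 'qpos': array([-1.15151159,  0.61588556, -0.01266059,  1.42491126,  0.00810475,
        1.10335553, -0.04036662]), 'dq': array([-4.85924801e-04, -7.33097056e-04, -1.31230727e-06, -9.52133362e-04,
        6.22943601e-05,  5.80249227e-04, -1.25649912e-04]), 'joint_efforts': array([ 4.42145883e-04, -4.58932972e+01,  2.09139897e-01, -1.65742189e+01,
       -6.10475382e-02,  2.03734328e-02,  2.15942136e-04]), 'tcp_pos': array([279.88914772, 585.78010516, 217.49877619]), 'tcp_rot': array([ 2.20983760e-01,  9.75276680e-01, -1.22540003e-03, -2.70612393e-04]), 'ft_force': array([ 0.36031162, -0.42861676,  0.37764542]), 'torque': array([ 0.00375481, -0.01736344, -0.00863037]), 'finger_force': 0.0, 'finger_gap': 92.81307401255432} 18.8
top {'K': array([[488.58717397,   0.        , 260.63390083],
       [  0.        , 488.58717397, 191.10151962],
       [  0.        ,   0.        ,   1.        ]]), 'dist_coeffs': array([0.00392315, 0.        , 0.        , 0.        , 0.        ]), 'eye': array([ 272.33091585,  -37.49873298, 1426.2525334 ]), 'attitude': array([-0.70076199,  0.7
[... 337 characters left out ...]
027.92662592]), 'attitude': array([ 0.84783862, -0.36341345,  0.14167565, -0.35920517])}
wrist {'K': array([[317.97786441,   0.        , 256.99926981],
       [  0.        , 317.97786441, 193.46865247],
       [  0.        ,   0.        ,   1.        ]]), 'dist_coeffs': array([-0.00974977,  0.        ,  0.        ,  0.        ,  0.        ]), 'T_tool_cam': array([[-2.42738461e-04, -9.56541940e-01, -2.91594681e-01,
         8.11202359e+01],
       [ 9.99999930e-01, -1.48990144e-04, -3.43706966e-04,
         5.11771092e-01],
       [ 2.85325394e-04, -2.91594744e-01,  9.56541909e-01,
        -1.65882174e+02],
       [ 0.00000000e+00,  0.00000000e+00,  0.00000000e+00,
         1.00000000e+00]])}
```

View pics/top0b.png

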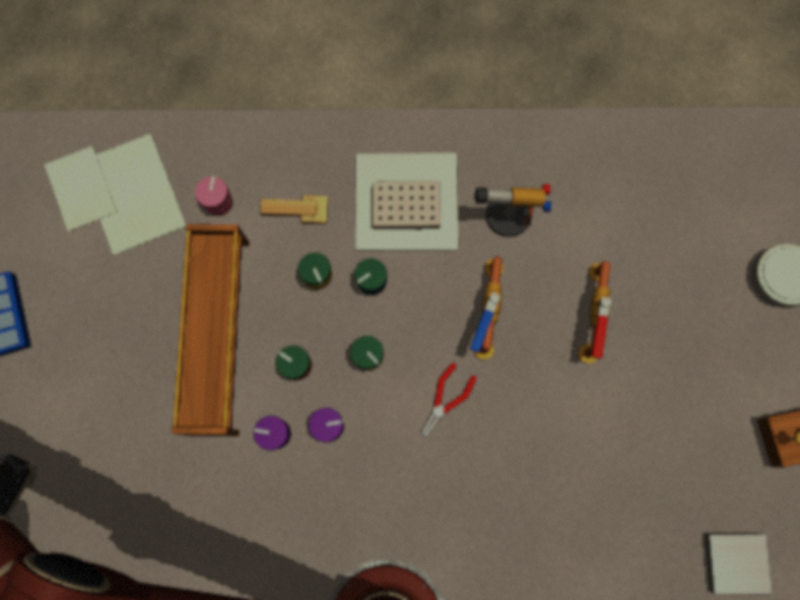

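View pics/side0b.png

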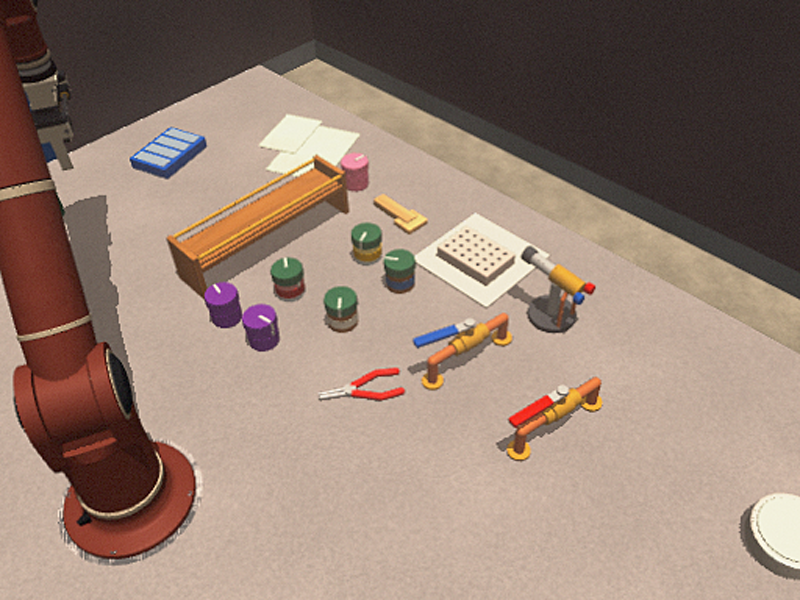

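Top view (800×600): four green-lidded jars at (314,270), (370,276), (293,363) and (366,352). Look-alikes are the purple ones at (271,433) and (325,425) and the pink one at (212,194). The rack is at (208,330). The blue lever is at (487,325) and the red one at (602,325), next to the red pliers handles. The side view shows the same layout, so I take the four green lids and the two levers as targets.

```bash
cat >> h.py <<'E'
def ray(n,uv,pose=None):
    c=manip.calibration(n); uv=np.array(uv,float).reshape(-1,1,2)
    d=cv2.undistortPoints(uv,c['K'],c['dist_coeffs']).reshape(-1,2); d=np.c_[d,np.ones(len(d))]
    if n=='wrist':
        s=pose or manip.sense(); Rt=R.from_quat(s['tcp_rot']).as_matrix(); T=c['T_tool_cam']
        return Rt@T[:3,3]+s['tcp_pos'], d@(Rt@T[:3,:3]).T
    return c['eye'], d@R.from_quat(c['attitude']).as_matrix().T
def plane(n,uv,z,pose=None):
    e,d=ray(n,uv,pose); return e+d*((z-e[2])/d[:,2])[:,None]
def tri(u1,u2,n1='top',n2='side'):
    e1,d1=ray(n1,u1); e2,d2=ray(n2,u2); d1=d1[0]/np.linalg.norm(d1[0]); d2=d2[0]/np.linalg.norm(d2[0])
    t=np.linalg.lstsq(np.c_[d1,-d2],e2-e1,rcond=None)[0]; a=e1+t[0]*d1; b=e2+t[1]*d2
    return (a+b)/2, np.linalg.norm(a-b)
H=dict(green=((60,80,20),(95,255,140)),blue=((105,140,80),(125,255,255)),red=((0,170,90),(6,255,255)),purple=((135,80,40),(160,255,255)))
def blobs(im,col,amin=30):
    m=cv2.inRange(cv2.cvtColor(im,cv2.COLOR_BGR2HSV),*map(np.array,H[col]))
    if col in('green',): m=cv2.morphologyEx(m,cv2.MORPH_CLOSE,np.ones((7,7),np.uint8))
    k,_,s,c=cv2.connectedComponentsWithStats(m)
    return [(c[i].round(1),s[i,4],s[i,:4],m) for i in range(1,k) if s[i,4]>amin], _
E
python3 - <<'E'
from h import *
t=cv2.imread('pics/top0.png'); s=cv2.imread('pics/side0.png')
for n,im in (('top',t),('side',s)):
  for col,z in (('green',62),('blue',92),('red',92)):
    for c,a,b,_ in blobs(im,col)[0]: print(n,col,c,a,b,plane(n,c,z)[0].round(1))
# known rack corners & fixed
for nm,p in (('rack end tl',(189,228)),('tr',(241,229)),('bl',(174,432)),('br',(233,433))):
    print(nm,plane('top',np.array(p)*.64,108)[0].round(1))
for nm,p in (('bluestem',(493,300)),('redstem',(604,307))): print(nm,plane('top',np.array(p)*.64,95)[0].round(1))
print('torch',plane('top',np.array((509,215))*.64,20)[0], 'brick',plane('top',np.array((407,205))*.64,20)[0])
for nm,a,b in (('bluestem',(494,299),(469,324)),('redstem',(604,306),(562,391))): print(nm,tri(np.array(a)*.64,np.array(b)*.64))
E
```

```text
top green [200.6 171.5] 281 [191 163  20  19] [627.8 130.6  62. ]
top green [237.  176.2] 313 [227 166  20  21] [613.1  25.7  62. ]
top green [234.1 225.1] 311 [224 216  21  20] [471.4  33.4  62. ]
top green [187.1 231.6] 308 [177 222  21  20] [453.9 165.1  62. ]
top blue [  7.9 200.3] 207 [  0 175  16  50] [540.6 660.3  92. ]
top blue [307.7 211.3] 136 [302 199  13  25] [ 504.3 -171.9   92. ]
top red [383.4 215.3] 168 [379 202  10  27] [ 491.7 -380.9   92. ]
top red [283.1 245.1] 102 [278 233  14  26] [ 411.1 -102.2   92. ]
top red [295.3 252.5] 99 [285 241  19  22] [ 390.8 -135.    92. ]
side green [233.6 148.3] 141 [225 143  18  12] [628.9 134.7  62. ]
side green [254.8 165.8] 167 [246 160  19  13] [616.7  29.9  62. ]
side green [182.9 171.4] 183 [174 166  19  12] [455.  168.8  62. ]
side green [217.5 190.3] 211 [208 184  20  14] [472.4  35.2  62. ]
side blue [106.6  97. ] 198 [83 84 48 25] [495.2 631.3  92. ]
side blue [278.  214.7] 150 [265 208  28  14] [ 502.2 -170.8   92. ]
side red [ 9.4 81.1] 34 [ 4 76 12 13] [307.1 996.1  92. ]
side red [  5.2 159.6] 47 [  0 150  11  19] [1
[... 1066 characters left out ...]
ed [ 20.  272.5] 42 [ 14 269  14  10] [-54.5 153.2  92. ]
side red [ 62.6 284.3] 61 [ 51 280  24  10] [ 1.  47.6 92. ]
side red [112.8 301.2] 286 [100 283  25  40] [ 58.  -76.6  92. ]
side red [ 53.1 336.5] 348 [ 41 311  36  45] [-81.2 -57.1  92. ]
rack end tl [691.5 350.5 108. ]
tr [689.1 256.8 108. ]
bl [329.2 356.4 108. ]
br [326.8 256.1 108. ]
bluestem [ 558.2 -194.9   95. ]
redstem [ 544.2 -392.1   95. ]
torch [ 741.95709274 -239.75083762   20.        ] brick [763.47206922 -42.89758994  20.        ]
bluestem (array([ 560.12139024, -196.75124276,   93.39675659]), np.float64(0.45507946529316984))
redstem (array([ 547.98164005, -393.85508843,   95.44581073]), np.float64(5.186623445502847))
```

Request:
step_arm(rows=[[[0.2,-0.34,0,0,0,0,-1],[0.2,-0.34,0,0,0,0,-1],[0.15,-0.37,0,0,0,0,0],[0.1,-0.39,0,0,0,0,0.2],[0.1,-0.39,0,0,0,0,0.2],[0.1,-0.39,0,0,0,0,0.2],[0.1,-0.39,0,0,0,0,0.2],[0.1,-0.39,0,0,0,0,0.2]]], newtons=20)

```text
time: 0.95
tcp_pos: [406.3, 224.5, 218.6]
tcp_rot: [0.221, 0.975, -0.0, 0.0]
ft_force: [0.5, -0.1, -0.3]
finger_gap: 49.8
finger_force: 0.0
```

Request:
step_arm(rows=[[[0.1,-0.39,0,0,0,0,0.2],[0.1,-0.39,0,0,0,0,0.2],[0.1,-0.39,0,0,0,0,0.2],[0.1,-0.39,0,0,0,0,0.2],[0.1,-0.39,0,0,0,0,0.2],[0.1,-0.39,0,0,0,0,0.2],[0.1,-0.39,0,0,0,0,0.2],[0.1,-0.39,0,0,0,0,0.2]]])

```text
time: 1.75
tcp_pos: [502.3, -149.7, 218.6]
tcp_rot: [0.221, 0.975, 0.0, -0.0]
ft_force: [-0.3, 1.0, -0.3]
finger_gap: 37.1
finger_force: 0.0
```

```bash
python3 - <<'E'
from h import *
s=manip.sense(); im=pic('wrist'); cv2.imwrite('pics/w1.png',im)
for c,a,b,_ in blobs(im,'blue')[0]: print(c,a,b,plane('wrist',c,97,s)[0].round(1))
print(s['tcp_pos'])
E
```

```text
[237.1 196.6] 1353 [226 159  23  77] [ 503.  -170.5   97. ]
[ 502.3310889  -149.74777473  218.60047684]
```

View pics/w1.png

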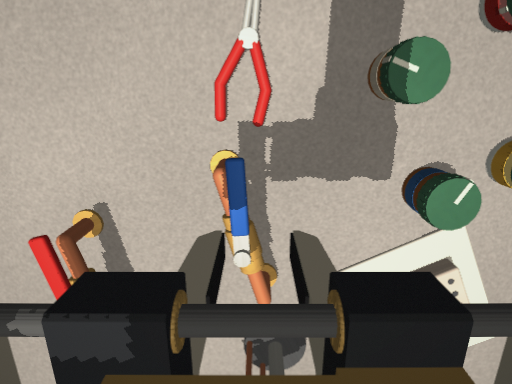

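Wrist view: blue sleeve centred at (237,197), its stem at (242,260), with the pipe under it running from (222,165) to (265,295). The pliers at (248,60) are the red-handled thing not to confuse with the red lever at (52,265).

```bash
python3 - <<'E'
from h import *
s=manip.sense()
for p,z in (((242,260),97),((235,160),97),((222,165),60),((265,295),64),((38,240),97),((62,290),97)): print(p,plane('wrist',p,z,s)[0].round(1))
E
```

```text
(242, 260) [ 566.2 -209.9   97. ]
(235, 160) [ 471.8 -168.8   97. ]
(222, 165) [ 475.9 -189.3   60. ]
(265, 295) [ 634.6 -216.5   64. ]
(38, 240) [ 456.6 -383.6   97. ]
(62, 290) [ 514.6 -397.1   97. ]
```

Request:
step_arm(rows=[[[0,0,-0.35,0,0,0,0.2],[0,0,-0.25,0,0,0,0.2],[0,0,0,0,0,0,0.2]]])

```text
time: 2.1
tcp_pos: [498.9, -146.9, 143.0]
tcp_rot: [0.221, 0.975, 0.0, -0.005]
ft_force: [-1.2, 0.4, 0.4]
finger_gap: 37.1
finger_force: 0.0
```

```bash
python3 - <<'E'
from h import *
for i in range(2):
    s=manip.sense(); im=pic('wrist'); cv2.imwrite('pics/w2.png',im)
    b=max(blobs(im,'blue')[0],key=lambda b:b[1]); lab=blobs(im,'blue')[1]
    print(s['tcp_pos'].round(1),s['tcp_rot'].round(3),s['dq'].round(3),b[0],plane('wrist',b[0],97,s)[0].round(1))
t=pic('top')
b=[b for b in blobs(t,'blue')[0]]
for x in b: print(x[0],x[2],plane('top',x[0],97)[0].round(1))
E
```

```text
[ 498.9 -146.9  143. ] [ 0.221  0.975  0.    -0.005] [-0.011 -0.06   0.01  -0.072  0.008  0.05  -0.003] [230.3 231.7] [ 501.5 -169.1   97. ]
[ 500.8 -147.4  145.3] [ 0.221  0.975  0.    -0.002] [-0.007 -0.045  0.007 -0.056  0.003  0.005  0.001] [229.9 227.6] [ 501.4 -169.1   97. ]
[  8.1 200.8] [  0 175  16  51] [538.2 657.   97. ]
```

View pics/w2.png

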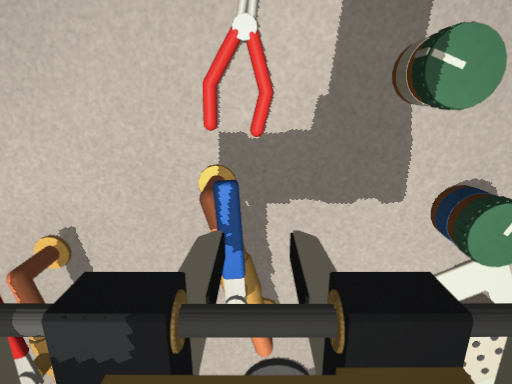

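Wrist view: sleeve from (227,182) to (233,275), between the fingers but nearer the left one. The blue lever is confirmed. I shift about (-9,-18) mm so the fingers straddle it, then descend.

Request:
step_arm(rows=[[[-0.07,-0.15,0,0,0,0,0.2],[0,0,0,0,0,0,0.2],[0,0,-0.25,0,0,0,0.2],[0,0,-0.25,0,0,0,0.2],[0,0,-0.06,0,0,0,0.2],[0,0,0,0,0,0,0.4],[0,0,0,0,0,0,0.4]]])

```text
time: 2.95
tcp_pos: [495.1, -166.0, 80.8]
tcp_rot: [0.221, 0.975, -0.0, 0.001]
ft_force: [-0.1, 0.8, 0.4]
finger_gap: 28.9
finger_force: 0.0
```

```bash
python3 - <<'E'
import numpy as np
for r,a0 in ((73.4,155.9),(74,167.5)):
    a=np.radians(a0)-.08*np.arange(24); p=r*np.c_[np.cos(a),np.sin(a)]
    for i in range(0,23): print(i,np.degrees(a[i+1]).round(1),(np.diff(p,axis=0)[i]/120).round(3), (p[i+1]).round(0))
E
```

```text
0 151.3 [0.022 0.044] [-64.  35.]
1 146.7 [0.025 0.042] [-61.  40.]
2 142.1 [0.028 0.04 ] [-58.  45.]
3 137.6 [0.032 0.037] [-54.  50.]
4 133.0 [0.034 0.035] [-50.  54.]
5 128.4 [0.037 0.032] [-46.  58.]
6 123.8 [0.04  0.029] [-41.  61.]
7 119.2 [0.042 0.026] [-36.  64.]
8 114.6 [0.044 0.022] [-31.  67.]
9 110.1 [0.045 0.019] [-25.  69.]
10 105.5 [0.047 0.015] [-20.  71.]
11 100.9 [0.048 0.011] [-14.  72.]
12 96.3 [0.048 0.007] [-8. 73.]
13 91.7 [0.049 0.003] [-2. 73.]
14 87.1 [ 0.049 -0.   ] [ 4. 73.]
15 82.6 [ 0.049 -0.004] [10. 73.]
16 78.0 [ 0.048 -0.008] [15. 72.]
17 73.4 [ 0.047 -0.012] [21. 70.]
18 68.8 [ 0.046 -0.016] [27. 68.]
19 64.2 [ 0.045 -0.019] [32. 66.]
20 59.6 [ 0.043 -0.023] [37. 63.]
21 55.1 [ 0.041 -0.026] [42. 60.]
22 50.5 [ 0.039 -0.03 ] [47. 57.]
0 162.9 [0.013 0.048] [-71.  22.]
1 158.3 [0.016 0.047] [-69.  27.]
2 153.7 [0.02  0.045] [-66.  33.]
3 149.2 [0.024 0.043] [-64.  38.]
4 144.6 [0.027 0.041] [-60.  43.]
5 140.0 [0.03  0.039] [-57.  48.]
6 135.4 [0.033 0.036] [-53.  52.]
7 130.8 [0.036 0.034] [-48.  56.]
8 126.2 [0.039 0.031] [-44.  60.]
9 121.7 [0.041 0.028] [-39.  63.]
10 117.1 [0.043 0.024] [-34.  66.]
11 112.5 [0.045 0.021] [-28.  68.]
12 107.9 [0.046 0.017] [-23.  70.]
13 103.3 [0.047 0.013] [-17.  72.]
14 98.7 [0.048 0.009] [-11.  73.]
15 94.2 [0.049 0.006] [-5. 74.]
16 89.6 [0.049 0.002] [ 1. 74.]
17 85.0 [ 0.049 -0.002] [ 6. 74.]
18 80.4 [ 0.049 -0.006] [12. 73.]
19 75.8 [ 0.048 -0.01 ] [18. 72.]
20 71.2 [ 0.047 -0.014] [24. 70.]
21 66.7 [ 0.046 -0.018] [29. 68.]
22 62.1 [ 0.044 -0.021] [35. 65.]
```

Request:
step_arm(rows=[[[0.022,0.044,0,0,0,-1,0.4],[0.025,0.042,0,0,0,-1,0.4],[0.028,0.04,0,0,0,-1,0.4],[0.032,0.037,0,0,0,-1,0.4],[0.034,0.035,0,0,0,-1,0.4],[0.037,0.032,0,0,0,-1,0.4],[0.04,0.029,0,0,0,-1,0.4],[0.042,0.026,0,0,0,-1,0.4]]])

```text
time: 3.75
tcp_pos: [525.2, -132.3, 81.1]
tcp_rot: [0.518, 0.855, -0.0, 0.001]
ft_force: [-1.0, -1.5, 0.3]
finger_gap: 28.1
finger_force: 1.1
```

Request:
step_arm(rows=[[[0.044,0.022,0,0,0,-1,0.4],[0.045,0.019,0,0,0,-1,0.4],[0.047,0.015,0,0,0,-1,0.4],[0.048,0.011,0,0,0,-1,0.4],[0.048,0.007,0,0,0,-1,0.4],[0.049,0.003,0,0,0,-1,0.4]]])

```text
time: 4.35
tcp_pos: [558.6, -122.0, 81.0]
tcp_rot: [0.706, 0.708, 0.0, -0.0]
ft_force: [-2.1, 0.5, 1.2]
finger_gap: 28.0
finger_force: 1.1
```

Pushing with about 2 N, as expected. I continue towards the stop.

Request:
step_arm(rows=[[[0.049,0,0,0,0,-1,0.4],[0.049,-0.004,0,0,0,-1,0.4],[0.048,-0.008,0,0,0,-1,0.4],[0.03,-0.006,0,0,0,-0.5,0.4]]])

```text
time: 4.75
tcp_pos: [578.7, -123.5, 80.8]
tcp_rot: [0.798, 0.603, -0.0, -0.002]
ft_force: [-7.2, 0.0, 5.1]
finger_gap: 28.0
finger_force: 3.7
```

Request:
step_arm(rows=[[[0.02,0,0,0,0,0,0.4],[0,0,0,0,0,0,0.4],[0,0,0,0,0,0,0.4]]])

```text
time: 5.05
tcp_pos: [578.7, -123.5, 80.6]
tcp_rot: [0.797, 0.604, -0.002, -0.004]
ft_force: [-7.2, 0.4, 3.8]
finger_gap: 28.3
finger_force: 3.5
```

```bash
python3 - <<'E'
from h import *
s=manip.sense(); im=pic('wrist'); cv2.imwrite('pics/w3.png',im); print(s['tcp_pos'],s['ft_force'])
t=pic('top'); cv2.imwrite('pics/t3.png',cv2.resize(t[100:300,150:450],(750,500),interpolation=cv2.INTER_CUBIC))
E
```

```text
[ 578.67320631 -123.53393506   80.57457227] [-7.16745807  0.35283201  3.76661998]
```

View pics/w3.png

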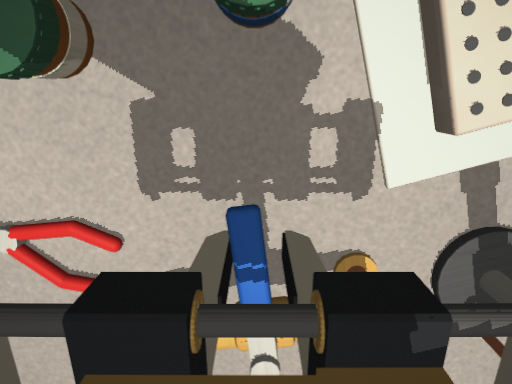

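Wrist view: the blue sleeve runs from (243,208) to (258,300), pointing towards +y, pressed by the left finger. The TCP stalls under 7 N, so the oxygen is at its stop. I back off, lift and go to the red lever.

Request:
step_arm(rows=[[[-0.04,0,0,0,0,0,0.3],[0,0,0.25,0,0,0,0.2],[0,0,0.35,0,0,1,0.2],[-0.04,-0.11,0,0,0,1,0.2],[-0.04,-0.11,0,0,0,1,0.2],[-0.04,-0.11,0,0,0,1,0.2],[-0.04,-0.11,0,0,0,1,0.2],[-0.04,-0.11,0,0,0,1,0.2]]])

```text
time: 5.95
tcp_pos: [554.5, -191.2, 153.1]
tcp_rot: [0.63, 0.777, 0.001, 0.002]
ft_force: [0.1, -0.0, 0.3]
finger_gap: 37.1
finger_force: 0.0
```

Request:
step_arm(rows=[[[-0.04,-0.11,0,0,0,1,0.2],[-0.04,-0.11,0,0,0,1,0.2],[-0.04,-0.11,0,0,0,1,0.2],[-0.04,-0.11,0,0,0,1,0.2],[-0.04,-0.11,0,0,0,1,0.2],[-0.04,-0.11,0,0,0,1,0.2],[-0.04,-0.11,0,0,0,1,0.2],[-0.04,-0.11,0,0,0,1,0.2]]])

```text
time: 6.75
tcp_pos: [516.0, -297.2, 153.1]
tcp_rot: [0.353, 0.935, -0.0, 0.002]
ft_force: [0.7, 0.7, -0.6]
finger_gap: 37.0
finger_force: 0.0
```

Request:
step_arm(rows=[[[-0.04,-0.11,0,0,0,1,0.2],[-0.04,-0.11,0,0,0,1,0.2],[-0.04,-0.11,0,0,0,1,0.2],[-0.04,-0.11,0,0,0,1,0.2],[-0.04,-0.11,0,0,0,1,0.2],[-0.04,-0.11,0,0,0,1,0.2],[0,0,0,0,0,0.4,0.2],[0,0,0,0,0,0,0.2]]])

```text
time: 7.55
tcp_pos: [486.9, -375.5, 152.4]
tcp_rot: [0.107, 0.994, -0.0, 0.001]
ft_force: [0.1, 0.2, 0.4]
finger_gap: 37.2
finger_force: 0.0
```

```bash
python3 - <<'E'
from h import *
print(manip.sense()['qpos'].round(2))
for i in range(2):
    s=manip.sense(); im=pic('wrist'); cv2.imwrite('pics/w4.png',im)
    for b in blobs(im,'red',300)[0]:
        pts=np.argwhere(blobs(im,'red')[1]==blobs(im,'red')[1][int(b[0][1]),int(b[0][0])])[:,::-1]
        (cx,cy),(w,h),ang=cv2.minAreaRect(pts.astype(np.float32))
        box=cv2.boxPoints(((cx,cy),(w,h),ang)); print(b[0],b[1],plane('wrist',[(cx,cy)],97,s)[0].round(1), plane('wrist',box,97,s).round(1)[:,:2].tolist())
    print(s['tcp_pos'].round(1),s['tcp_rot'].round(3))
E
```

```text
[ 0.56  0.63  0.1   1.62 -0.08  0.9   2.04]
[486.5  42. ] 1011 [ 405.3 -207.2   97. ] [[421.1, -227.5], [382.8, -197.4], [390.2, -187.8], [429.4, -217.6]]
[251.2 215.6] 2180 [ 489.7 -380.2   97. ] [[452.1, -380.8], [455.3, -364.7], [531.1, -379.5], [527.6, -397.3]]
[ 486.9 -375.5  152.4] [ 0.107  0.994 -0.     0.001]
[485.9  41.8] 1032 [ 405.2 -206.9   97. ] [[421.3, -227.6], [382.3, -196.8], [389.8, -187.1], [429.7, -217.5]]
[250.1 215.4] 2189 [ 489.9 -380.6   97. ] [[452.7, -380.6], [456.2, -364.6], [530.9, -380.6], [527.1, -398.2]]
[ 487.2 -374.7  152.2] [0.107 0.994 0.    0.001]
```

Request:
step_arm(rows=[[[-0.055,-0.03,0,0,0,0,0.2],[0,0,-0.25,0,0,0,0.2],[0,0,-0.25,0,0,0,0.3],[0,0,-0.1,0,0,0,0.4],[0,0,0,0,0,0,0.4]]])

```text
time: 8.15
tcp_pos: [478.6, -378.0, 77.7]
tcp_rot: [0.107, 0.994, 0.001, -0.002]
ft_force: [0.1, -0.0, -0.1]
finger_gap: 28.1
finger_force: 0.0
```

Request:
step_arm(rows=[[[0.013,0.048,0,0,0,-1,0.4],[0.016,0.047,0,0,0,-1,0.4],[0.02,0.045,0,0,0,-1,0.4],[0.024,0.043,0,0,0,-1,0.4],[0.027,0.041,0,0,0,-1,0.4],[0.03,0.039,0,0,0,-1,0.4],[0.033,0.036,0,0,0,-1,0.4],[0.036,0.034,0,0,0,-1,0.4]]])

```text
time: 8.95
tcp_pos: [502.5, -339.9, 80.8]
tcp_rot: [0.416, 0.909, -0.001, -0.0]
ft_force: [-2.4, 0.0, 0.4]
finger_gap: 28.3
finger_force: 1.1
```

Request:
step_arm(rows=[[[0.039,0.031,0,0,0,-1,0.4],[0.041,0.028,0,0,0,-1,0.4],[0.043,0.024,0,0,0,-1,0.4],[0.045,0.021,0,0,0,-1,0.4],[0.046,0.017,0,0,0,-1,0.4],[0.047,0.013,0,0,0,-1,0.4]]])

```text
time: 9.55
tcp_pos: [534.1, -322.5, 80.7]
tcp_rot: [0.62, 0.785, 0.0, -0.001]
ft_force: [-2.5, 1.1, 0.0]
finger_gap: 27.8
finger_force: 1.1
```

Request:
step_arm(rows=[[[0.048,0.009,0,0,0,-1,0.4],[0.049,0.006,0,0,0,-1,0.4],[0.049,0.002,0,0,0,-1,0.4],[0.049,-0.002,0,0,0,-1,0.4]]])

```text
time: 9.95
tcp_pos: [558.0, -320.0, 80.7]
tcp_rot: [0.737, 0.676, 0.001, -0.001]
ft_force: [-2.3, 2.0, 0.1]
finger_gap: 27.7
finger_force: 1.1
```

Request:
step_arm(rows=[[[0.03,-0.003,0,0,0,-0.6,0.4],[0.03,-0.004,0,0,0,-0.6,0.4],[0,0,0,0,0,0,0.4]]])

```text
time: 10.25
tcp_pos: [566.3, -321.1, 80.6]
tcp_rot: [0.767, 0.642, 0.001, 0.0]
ft_force: [-0.9, 1.1, 0.3]
finger_gap: 27.8
finger_force: 0.4
```

Request:
step_arm(rows=[[[0.04,-0.004,0,0,0,-0.6,0.4],[0.04,-0.006,0,0,0,-0.6,0.4],[0,0,0,0,0,0,0.4]]])

```text
time: 10.55
tcp_pos: [572.2, -322.9, 80.2]
tcp_rot: [0.797, 0.604, -0.001, -0.003]
ft_force: [-6.0, 3.1, 2.6]
finger_gap: 28.1
finger_force: 3.0
```

Request:
step_arm(rows=[[[0.04,0,0,0,0,0,0.4],[0,0,0,0,0,0,0.4],[0,0,0,0,0,0,0.4]]])

```text
time: 10.85
tcp_pos: [572.4, -322.9, 79.9]
tcp_rot: [0.798, 0.603, -0.004, -0.006]
ft_force: [-12.3, 3.4, 7.1]
finger_gap: 27.9
finger_force: 6.2
```

Red lever stalls at 12 N, so the fuel is shut. I back off, lift and travel to the first jar (471,33) while turning to the starting yaw.

Request:
step_arm(rows=[[[-0.07,0,0,0,0,0,0.3],[0,0,0.25,0,0,0,0.2],[0,0,0.35,0,0,1,0],[-0.03,0.105,0,0,0,1,-0.3],[-0.03,0.105,0,0,0,1,-0.7],[-0.03,0.105,0,0,0,1,-0.7],[-0.03,0.105,0,0,0,1,-0.7],[-0.03,0.105,0,0,0,1,-0.7]]])

```text
time: 11.65
tcp_pos: [554.5, -260.1, 152.8]
tcp_rot: [0.629, 0.777, 0.001, 0.002]
ft_force: [0.4, -0.3, -0.1]
finger_gap: 77.6
finger_force: 0.0
```

Request:
step_arm(rows=[[[-0.03,0.105,0,0,0,1,-0.7],[-0.03,0.105,0,0,0,1,-0.7],[-0.03,0.105,0,0,0,1,-0.7],[-0.03,0.105,0,0,0,1,-0.7],[-0.03,0.105,0,0,0,1,-0.7],[-0.03,0.105,0,0,0,1,-0.7],[-0.03,0.105,0,0,0,1,-0.7],[-0.03,0.105,0,0,0,1,-0.7]]])

```text
time: 12.45
tcp_pos: [525.8, -159.3, 152.8]
tcp_rot: [0.353, 0.936, 0.0, 0.002]
ft_force: [-0.2, 0.5, -0.7]
finger_gap: 79.2
finger_force: 0.0
```

Request:
step_arm(rows=[[[-0.03,0.105,0,0,0,1,-0.7],[-0.03,0.105,0,0,0,1,-0.7],[-0.03,0.105,0,0,0,1,-0.7],[-0.03,0.105,0,0,0,1,-0.7],[-0.03,0.105,0,0,0,1,-0.7],[-0.03,0.105,0,0,0,1,-0.7],[-0.03,0.105,0,0,0,1,-0.7],[-0.03,0.105,0,0,0,1,-0.7]]])

```text
time: 13.25
tcp_pos: [497.1, -58.3, 152.7]
tcp_rot: [0.041, 0.999, -0.0, 0.002]
ft_force: [-0.2, 0.0, -0.4]
finger_gap: 79.2
finger_force: 0.0
```

Request:
step_arm(rows=[[[-0.03,0.105,0,0,0,1,-0.7],[-0.03,0.105,0,0,0,1,-0.7],[-0.03,0.105,0,0,0,1,-0.7],[0,0.105,0,0,0,1,-0.7],[0,0.105,0,0,0,1,-0.7],[0,0,0,0,0,1,-0.7],[0,0,0,0,0,0,-0.7]]])

```text
time: 13.95
tcp_pos: [486.3, 4.6, 152.6]
tcp_rot: [-0.196, 0.981, -0.0, 0.002]
ft_force: [-0.5, -0.1, 0.3]
finger_gap: 79.4
finger_force: 0.0
```

```bash
python3 - <<'E'
from h import *
print(manip.sense()['qpos'].round(2))
s=manip.sense(); im=pic('wrist'); cv2.imwrite('pics/w5.png',im); print(s['tcp_pos'].round(1),s['tcp_rot'].round(3))
for b in blobs(im,'green',200)[0]: print('w',b[0],b[1:3],plane('wrist',b[0],64,s)[0].round(1))
t=pic('top'); d=pic('side'); cv2.imwrite('pics/t5.png',t); cv2.imwrite('pics/s5.png',d)
for n,i in (('top',t),('side',d)):
  for b in blobs(i,'green',60)[0]: print(n,b[0],b[1:3],plane(n,b[0],62)[0].round(1))
  for c in('blue','red'):
    for b in blobs(i,c,60)[0]:
        p=plane(n,b[0],97)[0]
        if 350<p[0]<700 and p[1]<0:print(c,p.round(1))
E
```

```text
[-0.05  0.45  0.    1.97 -0.    0.72  1.91]
[486.3   4.6 152.6] [-0.196  0.981 -0.     0.002]
w [294.4 193.3] (np.int32(3920), array([260, 157,  71,  72], dtype=int32)) [471.4  32.2  64. ]
w [437.  230.2] (np.int32(3981), array([399, 196,  77,  69], dtype=int32)) [454.1 160.7  64. ]
w [226.8 297.2] (np.int32(587), array([201, 288,  53,  16], dtype=int32)) [587.8  16.4  64. ]
w [226.  342.9] (np.int32(495), array([200, 338,  53,  13], dtype=int32)) [637.   34.4  64. ]
w [316.7 356.9] (np.int32(1873), array([288, 338,  60,  37], dtype=int32)) [618.1 124.   64. ]
top [200.6 171.5] (np.int32(280), array([191, 163,  20,  19], dtype=int32)) [627.8 130.6  62. ]
top [187.1 231.5] (np.int32(313), array([177, 222,  21,  20], dtype=int32)) [454.2 165.1  62. ]
blue [ 570.7 -134.1   97. ]
red [ 564. -333.   97.]
red [ 410.6 -101.9   97. ]
red [ 390.1 -134.4   97. ]
side [ 18.4 121.3] (np.int32(801), array([ 0, 93, 37, 65], dtype=int32)) [228.8 779.8  62. ]
side [254.8 165.6] (np.int32(160), array([246, 160,  19,  13], dtype=int32)) [617.4  30.6  62. ]
side [182.6 171.3] (np.int32(174), array([174, 165,  19,  13], dtype=int32)) [454.6 169.8  62. ]
side [215.3 194. ] (np.int32(76), array([208, 191,  17,   7], dtype=int32)) [458.4  28.8  62. ]
blue [ 568.1 -134.9   97. ]
red [ 560.3 -334.4   97. ]
red [ 373.1 -162.1   97. ]
red [ 351.  -191.1   97. ]
```

View pics/w5.png

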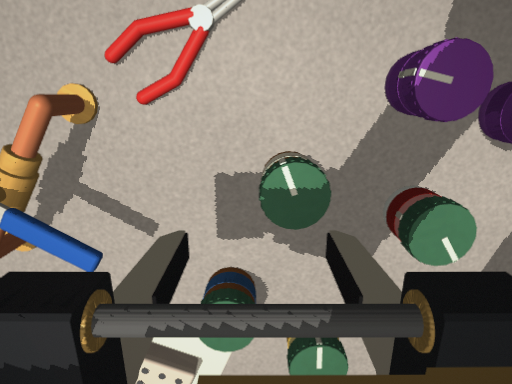

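Wrist view: target lid at (294,193) with its mark towards the top. Others are the red-label jar (437,232), the blue-label jar (228,310) and one at (317,357). Purple look-alikes are at (450,80) and (500,112). The choice is confirmed, at about (471.5,33.5). I descend and grip.

Request:
step_arm(rows=[[[-0.12,0.24,0,0,0,0,-0.7],[0,0,-0.2,0,0,0,-0.7],[0,0,-0.3,0,0,0,-0.7],[0,0,-0.3,0,0,0,-0.7],[0,0,-0.16,0,0,0,-0.7],[0,0,0,0,0,0,-0.7],[0,0,0,0,0,0,1],[0,0,0,0,0,0,1]]], newtons=15)

```text
time: 14.9
tcp_pos: [471.9, 33.1, 37.5]
tcp_rot: [-0.196, 0.981, -0.0, 0.001]
ft_force: [0.2, 0.0, 0.3]
finger_gap: 67.1
finger_force: 0.0
```

Request:
step_arm(rows=[[[0,0,0,0,0,0,1],[0,0,0,0,0,0,1],[0,0,-0.02,0,0,0,1]]])

```text
time: 15.2
tcp_pos: [472.0, 33.1, 36.2]
tcp_rot: [-0.196, 0.981, -0.0, 0.002]
ft_force: [-3.5, 0.1, 23.2]
finger_gap: 59.7
finger_force: 15.0
```

Request:
step_arm(rows=[[[0,0,0.01,0,0,-1,1],[0,0,0,0,0,-1,1],[0,0,0,0,0,-1,1],[0,0,0,0,0,-1,1],[0,0,0,0,0,-1,1],[0,0,0,0,0,-1,1],[0,0,0,0,0,-1,1],[0,0,0,0,0,-1,1]]])

```text
time: 16.0
tcp_pos: [471.5, 33.9, 36.2]
tcp_rot: [0.124, 0.992, 0.001, 0.001]
ft_force: [-1.0, 2.1, 6.0]
finger_gap: 60.2
finger_force: 15.0
```

```bash
python3 -c "
from h import *
s=manip.sense();print(s['torque'],s['ft_force'],s['qpos'].round(2))"
```

```text
[0.18756899 0.1772561  0.02777902] [-0.99640399  2.06592634  5.97452193] [-0.22  0.64  0.16  2.11 -0.24  0.4   1.45]
```

Request:
step_arm(rows=[[[0,0,0,0,0,-1,1],[0,0,0,0,0,-1,1],[0,0,0,0,0,-1,1],[0,0,0,0,0,-1,1],[0,0,0,0,0,-1,1],[0,0,0,0,0,-1,1],[0,0,0,0,0,-1,1],[0,0,0,0,0,-1,1]]])

```text
time: 16.8
tcp_pos: [471.9, 34.4, 36.2]
tcp_rot: [0.43, 0.903, 0.002, 0.001]
ft_force: [0.1, 1.6, 5.2]
finger_gap: 59.8
finger_force: 15.0
```

Request:
step_arm(rows=[[[0,0,0,0,0,-1,1],[0,0,0,0,0,-1,1],[0,0,0,0,0,-1,1],[0,0,0,0,0,-1,1],[0,0,0,0,0,-1,1],[0,0,0,0,0,-1,1],[0,0,0,0,0,-1,1],[0,0,0,0,0,-1,1]]])

```text
time: 17.6
tcp_pos: [472.5, 34.6, 36.3]
tcp_rot: [0.692, 0.722, 0.002, 0.001]
ft_force: [1.5, 2.9, 5.8]
finger_gap: 59.6
finger_force: 15.0
```

```bash
python3 -c "
from h import *
s=manip.sense();print(s['torque'],s['ft_force'],s['qpos'].round(2))"
```

```text
[ 0.34525389 -0.10491036 -0.00199339] [1.47133651 2.94485575 5.75020966] [-0.44  0.69  0.49  2.11 -0.7   0.49  0.62]
```

Request:
step_arm(rows=[[[0,0,0,0,0,-1,1],[0,0,0,0,0,-1,1],[0,0,0,0,0,-1,1],[0,0,0,0,0,-1,1],[0,0,0,0,0,-1,1],[0,0,0,0,0,-1,1],[0,0,0,0,0,-1,1],[0,0,0,0,0,-1,1]]])

```text
time: 18.4
tcp_pos: [473.1, 34.4, 36.3]
tcp_rot: [0.884, 0.468, 0.003, 0.0]
ft_force: [2.7, 2.6, 4.2]
finger_gap: 59.7
finger_force: 15.0
```

```bash
python3 -c "
from h import *
s=manip.sense();print(s['torque'],s['ft_force'],s['qpos'].round(2))"
```

```text
[ 0.33987174 -0.25675876  0.0688271 ] [2.70319273 2.57515935 4.19544168] [-0.55  0.74  0.67  2.12 -0.87  0.58  0.17]
```

Request:
step_arm(rows=[[[0,0,0,0,0,-1,1],[0,0,0,0,0,-1,1],[0,0,0,0,0,-1,1],[0,0,0,0,0,-1,1],[0,0,0,0,0,-1,1],[0,0,0,0,0,-1,1],[0,0,0,0,0,-1,1],[0,0,0,0,0,-1,1]]])

```text
time: 19.2
tcp_pos: [472.2, 32.6, 36.3]
tcp_rot: [0.986, 0.166, 0.002, 0.0]
ft_force: [-0.3, -0.4, 5.5]
finger_gap: 59.7
finger_force: 15.0
```

Request:
step_arm(rows=[[[0,0,0,0,0,-1,1],[0,0,0,0,0,-1,1],[0,0,0,0,0,-1,1],[0,0,0,0,0,-1,1],[0,0,0,0,0,0,1]]])

```text
time: 19.7
tcp_pos: [472.0, 32.9, 36.2]
tcp_rot: [1.0, 0.007, 0.002, -0.0]
ft_force: [0.1, -0.5, 7.9]
finger_gap: 59.7
finger_force: 15.0
```

```bash
python3 -c "
from h import *
s=manip.sense();print(s['torque'],s['ft_force'],s['qpos'].round(2))"
```

```text
[-0.07249656  0.21306296  0.00877744] [ 0.07169514 -0.54208137  7.93134429] [-0.68  0.84  0.92  2.12 -1.06  0.74 -0.59]
```

Turned 3.52 rad with the jar staying put. Lift and carry to the rack.

Request:
step_arm(rows=[[[0,0,0.05,0,0,0,1],[0,0,0.25,0,0,0,1],[0,0,0.3,0,0,0,1],[0,0,0.3,0,0,0,1],[0,0.2,0.3,0,0,0,1],[0,0.3,0,0,0,0,1],[0,0.3,0,0,0,0,1],[0,0.3,0,0,0,0,1]]], newtons=25)

```text
time: 20.5
tcp_pos: [469.3, 167.1, 178.8]
tcp_rot: [1.0, 0.008, -0.001, -0.001]
ft_force: [-0.1, -0.6, -3.2]
finger_gap: 59.7
finger_force: 25.0
```

Request:
step_arm(rows=[[[0,0.3,0,0,0,0,1],[0,0.3,0,0,0,0,1],[0,0.3,0,0,0,0,1],[-0.04,0.22,0,0,0,0,1],[0,0,0,0,0,0,1],[0,0,0,0,0,0,1]]])

```text
time: 21.1
tcp_pos: [464.5, 299.7, 178.2]
tcp_rot: [1.0, 0.009, -0.001, 0.001]
ft_force: [-0.6, -1.4, -3.7]
finger_gap: 59.6
finger_force: 25.0
```

```bash
python3 - <<'E'
from h import *
s=manip.sense(); im=pic('wrist'); cv2.imwrite('pics/w6.png',im); print(s['tcp_pos'].round(1),s['tcp_rot'].round(3),s['qpos'].round(2),s['ft_force'].round(1))
cv2.imwrite('pics/s6.png',pic('side'));cv2.imwrite('pics/t6.png',pic('top'))
E
```

```text
[464.5 299.7 178.2] [ 1.     0.009 -0.001  0.001] [-1.27  0.8   1.19  1.78 -0.81  1.16 -1.36] [-0.6 -1.4 -3.7]
```

View pics/w6.png

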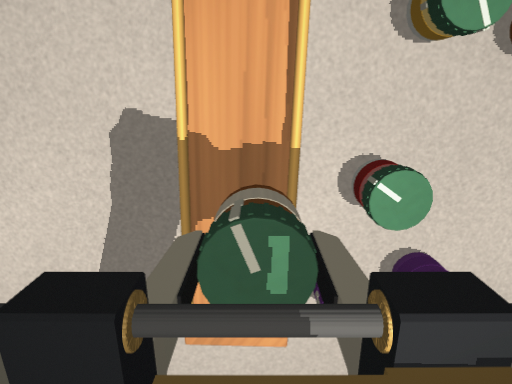

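Wrist view: the white lid mark (243,245) sits over the tick on the glass (236,210), so the lid is tight. Brass rods run from (178,20) to (181,120) on the left and (306,20) to (297,140) on the right.

```bash
python3 - <<'E'
from h import *
s=manip.sense(); im=cv2.imread('pics/w6.png'); h=cv2.cvtColor(im,cv2.COLOR_BGR2HSV)
for v in (10,60,110,135):
    r=im[v].astype(int); y=np.where((h[v,:,0]>18)&(h[v,:,0]<32)&(h[v,:,1]>130))[0]
    l=y[(y>165)&(y<200)]; q=y[(y>280)&(y<320)]
    if len(l) and len(q): print(v,l.min(),l.max(),q.min(),q.max(),plane('wrist',[(l.mean(),v),(q.mean(),v)],102,s)[:,:2].round(1).tolist())
print(s['tcp_pos'])
E
```

```text
10 173 180 302 308 [[603.7, 354.7], [604.8, 267.1]]
60 175 182 298 304 [[572.0, 355.1], [573.0, 268.2]]
110 177 183 295 301 [[537.6, 356.0], [538.6, 268.7]]
135 178 184 293 299 [[519.2, 356.3], [520.3, 269.3]]
[465.79664354 297.85983106 179.13501789]
```

```bash
python3 - <<'E'
from h import *
s=manip.sense(); s['tcp_pos']=np.array([464.5,299.7,178.2]); s['tcp_rot']=np.array([1,.009,-.001,.001])
print(plane('wrist',[(397,198)],66,s), plane('wrist',[(178.5,60),(301,60)],102,s))
t=cv2.imread('pics/top0.png'); h=cv2.cvtColor(t,cv2.COLOR_BGR2HSV)
for v in (165,185,205,225,245,265):
    g=h[v,105:165]; m=np.where((g[:,1]>120)&(g[:,0]<32))[0]+105
    yl=[u for u in m if 18<=h[v,u,0]]; p=plane('top',[(m.min(),v),(m.max(),v)],102)
    print(v,m.min(),m.max(),yl,p[:,:2].round(1).tolist(),p[:,1].mean().round(1))
E
```

```text
[[459.31237373 170.67490388  66.        ]] [[570.14389097 357.12356713 102.        ]
 [571.66410052 270.62810842 102.        ]]
165 118 153 [np.int64(118), np.int64(119), np.int64(150)] [[637.6, 357.5], [637.0, 259.5]] 308.5
185 117 152 [np.int64(117), np.int64(148), np.int64(149)] [[580.0, 357.2], [579.4, 260.0]] 308.6
205 115 151 [np.int64(115), np.int64(116), np.int64(117), np.int64(147), np.int64(148)] [[523.5, 359.5], [522.9, 260.4]] 310.0
225 114 150 [np.int64(114), np.int64(115), np.int64(146), np.int64(147)] [[468.0, 359.1], [467.3, 260.9]] 310.0
245 112 149 [np.int64(112), np.int64(113), np.int64(114), np.int64(144), np.int64(145), np.int64(146)] [[413.4, 361.4], [412.8, 261.3]] 311.4
265 111 148 [np.int64(111), np.int64(112), np.int64(113), np.int64(143), np.int64(144), np.int64(145)] [[359.8, 360.9], [359.1, 261.8]] 311.3
```

Request:
step_arm(rows=[[[0,0.12,0,0,0,0,1],[0,0,0,0,0,0,1],[0,0,-0.2,0,0,0,1],[0,0,-0.2,0,0,0,1],[0,0,-0.08,0,0,0,1],[0,0,0,0,0,0,1],[0,0,0,0,0,0,1]]])

```text
time: 21.95
tcp_pos: [466.7, 313.9, 122.2]
tcp_rot: [1.0, 0.008, 0.001, -0.0]
ft_force: [0.2, 0.5, -2.8]
finger_gap: 59.7
finger_force: 25.0
```

Request:
step_arm(rows=[[[0,0,-0.03,0,0,0,1],[0,0,-0.02,0,0,0,1],[0,0,0,0,0,0,1],[0,0,0,0,0,0,1]]])

```text
time: 22.35
tcp_pos: [466.7, 314.1, 116.4]
tcp_rot: [1.0, 0.008, 0.001, -0.0]
ft_force: [0.4, 1.1, 0.7]
finger_gap: 59.5
finger_force: 25.0
```

Seated on the board. Release, lift, turn back and go to the red-label jar at (454,165).

Request:
step_arm(rows=[[[0,0,0,0,0,0,-0.7],[0,0,0,0,0,0,-0.7],[0,0,0.1,0,0,0,-0.7],[0,0,0.35,0,0,0,-0.7],[0,-0.08,0,0,0,1,-0.7],[0,-0.08,0,0,0,1,-0.7],[0,-0.08,0,0,0,1,-0.7],[0,-0.08,0,0,0,1,-0.7]]])

```text
time: 23.15
tcp_pos: [466.2, 275.0, 170.5]
tcp_rot: [0.986, 0.169, 0.001, -0.0]
ft_force: [0.6, 0.6, 0.5]
finger_gap: 79.0
finger_force: 0.0
```

Request:
step_arm(rows=[[[0,-0.08,0,0,0,1,-0.7],[0,-0.08,0,0,0,1,-0.7],[0,-0.08,0,0,0,1,-0.7],[0,-0.08,0,0,0,1,-0.7],[0,-0.08,0,0,0,1,-0.7],[0,-0.08,0,0,0,1,-0.7],[0,-0.08,0,0,0,1,-0.7],[0,-0.08,0,0,0,1,-0.7]]])

```text
time: 23.95
tcp_pos: [466.3, 198.0, 170.4]
tcp_rot: [0.883, 0.47, 0.001, 0.0]
ft_force: [0.2, -0.8, 0.4]
finger_gap: 79.1
finger_force: 0.0
```

Request:
step_arm(rows=[[[0,-0.08,0,0,0,1,-0.7],[0,-0.08,0,0,0,1,-0.7],[0,-0.08,0,0,0,1,-0.7],[-0.1,-0.05,0,0,0,1,-0.7],[0,0,0,0,0,1,-0.7],[0,0,0,0,0,1,-0.7],[0,0,0,0,0,1,-0.7],[0,0,0,0,0,1,-0.7]]])

```text
time: 24.75
tcp_pos: [454.3, 163.4, 170.4]
tcp_rot: [0.69, 0.724, 0.0, 0.0]
ft_force: [-0.2, -0.2, -0.5]
finger_gap: 79.4
finger_force: 0.0
```

Request:
step_arm(rows=[[[0,0,0,0,0,1,-0.7],[0,0,0,0,0,1,-0.7],[0,0,0,0,0,1,-0.7],[0,0,0,0,0,1,-0.7],[0,0,0,0,0,1,-0.7],[0,0,0,0,0,1,-0.7],[0,0,0,0,0,1,-0.7],[0,0,0,0,0,1,-0.7]]])

```text
time: 25.55
tcp_pos: [454.4, 163.2, 170.3]
tcp_rot: [0.428, 0.904, 0.0, 0.001]
ft_force: [0.8, 0.0, -0.5]
finger_gap: 79.3
finger_force: 0.0
```

Request:
step_arm(rows=[[[0,0,0,0,0,1,-0.7],[0,0,0,0,0,1,-0.7],[0,0,0,0,0,1,-0.7],[0,0,0,0,0,1,-0.7],[0,0,0,0,0,1,-0.7],[0,0,0,0,0,1,-0.7],[0,0,0,0,0,1,-0.7],[0,0,0,0,0,1,-0.7]]])

```text
time: 26.35
tcp_pos: [454.4, 163.1, 170.3]
tcp_rot: [0.122, 0.993, -0.0, 0.001]
ft_force: [0.7, -0.1, -0.1]
finger_gap: 79.1
finger_force: 0.0
```

Request:
step_arm(rows=[[[0,0,0,0,0,1,-0.7],[0,0,0,0,0,1,-0.7],[0,0,0,0,0,1,-0.7],[0,0,0,0,0,1,-0.7],[0,0,0,0,0,1,-0.7],[0,0,0,0,0,1,-0.7],[0,0,0,0,0,1,-0.7],[0,0,0,0,0,1,-0.7]]])

```text
time: 27.15
tcp_pos: [454.5, 163.0, 170.3]
tcp_rot: [-0.197, 0.98, -0.001, 0.001]
ft_force: [0.7, 0.5, -0.1]
finger_gap: 78.5
finger_force: 0.0
```

```bash
cat > look.py <<'E'
from h import *
s=manip.sense(); im=pic('wrist'); t=pic('top'); d=pic('side'); s2=manip.sense()
cv2.imwrite('pics/w_%.1f.png'%s['time'],im); cv2.imwrite('pics/s_%.1f.png'%s['time'],d); cv2.imwrite('pics/t_%.1f.png'%s['time'],t)
print(s['tcp_pos'].round(1),s['tcp_rot'].round(3),s['qpos'].round(2),s2['tcp_pos'].round(1))
for n,i,a,z in (('wrist',im,1500,64),('top',t,60,62),('side',d,60,62)):
  for b in blobs(i,'green',a)[0]: print(n,b[0],b[1],b[2].tolist(),plane(n,b[0],z,s)[0].round(1), 'rack' if 1 else '')
E
python3 look.py
```

```text
[454.5 163.  170.3] [-0.197  0.98  -0.001  0.001] [-0.53  0.43  0.2   1.96 -0.12  0.76  1.7 ] [454.4 163.2 170.1]
wrist [260.  191.7] 3416 [228, 158, 66, 68] [454.  165.6  64. ] rack
wrist [ 58.3 252.3] 2571 [23, 228, 72, 44] [583.8  11.5  64. ] rack
top [200.6 171.5] 279 [191, 163, 20, 19] [627.8 130.6  62. ] rack
top [242.9 183. ] 314 [233, 173, 20, 21] [593.    8.7  62. ] rack
top [125.8 225.2] 258 [118, 215, 17, 20] [473.1 337.9  62. ] rack
top [188.9 234.9] 175 [180, 228, 18, 14] [444.6 159.8  62. ] rack
side [  6.1 102.3] 205 [0, 93, 14, 19] [249.4 923.5  62. ] rack
side [148.4 127.9] 110 [142, 122, 14, 12] [509.7 416.1  62. ] rack
side [233.7 148.3] 141 [225, 144, 18, 11] [629.1 134.5  62. ] rack
side [  6.5 151.1] 98 [0, 146, 17, 12] [130.6 657.9  62. ] rack
side [254.2 171.9] 156 [245, 167, 19, 12] [596.8  12.6  62. ] rack
side [179.5 174.3] 66 [174, 171, 12, 8] [440.2 166.4  62. ] rack
```

The blue-label jar was knocked to about (594,10), which I note for later. The red-label jar is still at (454,166); grip it.

Request:
step_arm(rows=[[[0,0.02,-0.25,0,0,0,-0.7],[0,0,-0.3,0,0,0,-0.7],[0,0,-0.3,0,0,0,-0.7],[0,0,-0.25,0,0,0,-0.7],[0,0,0,0,0,0,1],[0,0,0,0,0,0,1],[0,0,0,0,0,0,1],[0,0,0,0,0,0,1]]], newtons=15)

```text
time: 28.1
tcp_pos: [455.2, 166.5, 39.0]
tcp_rot: [-0.196, 0.981, 0.0, 0.002]
ft_force: [1.0, -1.2, -0.4]
finger_gap: 59.7
finger_force: 15.0
```

Request:
step_arm(rows=[[[0,0,-0.015,0,0,-1,1],[0,0,0,0,0,-1,1],[0,0,0,0,0,-1,1],[0,0,0,0,0,-1,1],[0,0,0,0,0,-1,1],[0,0,0,0,0,-1,1],[0,0,0,0,0,-1,1],[0,0,0,0,0,-1,1]]])

```text
time: 28.9
tcp_pos: [455.4, 166.9, 38.5]
tcp_rot: [0.124, 0.992, 0.002, 0.002]
ft_force: [-1.4, -1.9, 11.1]
finger_gap: 59.4
finger_force: 15.0
```

Request:
step_arm(rows=[[[0,0,0,0,0,-1,1],[0,0,0,0,0,-1,1],[0,0,0,0,0,-1,1],[0,0,0,0,0,-1,1],[0,0,0,0,0,-1,1],[0,0,0,0,0,-1,1],[0,0,0,0,0,-1,1],[0,0,0,0,0,-1,1]]])

```text
time: 29.7
tcp_pos: [455.5, 167.3, 38.5]
tcp_rot: [0.43, 0.903, 0.003, 0.001]
ft_force: [-1.0, -1.3, 12.0]
finger_gap: 59.5
finger_force: 15.0
```

Request:
step_arm(rows=[[[0,0,0,0,0,-1,1],[0,0,0,0,0,-1,1],[0,0,0,0,0,-1,1],[0,0,0,0,0,-1,1],[0,0,0,0,0,-1,1],[0,0,0,0,0,-1,1],[0,0,0,0,0,-1,1],[0,0,0,0,0,-1,1]]])

```text
time: 30.5
tcp_pos: [456.0, 167.5, 38.5]
tcp_rot: [0.692, 0.722, 0.003, 0.0]
ft_force: [-0.7, 0.4, 10.5]
finger_gap: 59.5
finger_force: 15.0
```

Request:
step_arm(rows=[[[0,0,0,0,0,-1,1],[0,0,0,0,0,-1,1],[0,0,0,0,0,-1,1],[0,0,0,0,0,-1,1],[0,0,0,0,0,-1,1],[0,0,0,0,0,-1,1],[0,0,0,0,0,-1,1],[0,0,0,0,0,-1,1]]])

```text
time: 31.3
tcp_pos: [456.5, 167.3, 38.5]
tcp_rot: [0.884, 0.468, 0.003, -0.0]
ft_force: [-0.7, 0.2, 11.5]
finger_gap: 59.6
finger_force: 15.0
```

Request:
step_arm(rows=[[[0,0,0,0,0,-1,1],[0,0,0,0,0,-1,1],[0,0,0,0,0,-1,1],[0,0,0,0,0,-1,1],[0,0,0,0,0,-1,1],[0,0,0,0,0,-1,1],[0,0,0,0,0,-1,1],[0,0,0,0,0,-1,1]]])

```text
time: 32.1
tcp_pos: [456.8, 166.8, 38.5]
tcp_rot: [0.986, 0.166, 0.004, -0.001]
ft_force: [-0.2, -0.1, 10.0]
finger_gap: 60.0
finger_force: 15.0
```

Request:
step_arm(rows=[[[0,0,0,0,0,-1,1],[0,0,0,0,0,-1,1],[0,0,0,0,0,-1,1],[0,0,0,0,0,-1,1],[0,0,0,0,0,0,1]]])

```text
time: 32.6
tcp_pos: [456.9, 166.3, 38.5]
tcp_rot: [1.0, 0.007, 0.004, -0.001]
ft_force: [1.0, -0.9, 10.4]
finger_gap: 59.5
finger_force: 15.0
```

```bash
python3 -c "
from h import *
s=manip.sense();print(s['torque'],s['ft_force'],s['qpos'].round(2))"
```

```text
[-0.25871369  0.13198408 -0.02793649] [ 0.98592264 -0.886987   10.38912609] [-1.    0.91  1.03  2.09 -1.12  0.85 -0.83]
```

Request:
step_arm(rows=[[[0,0,0.05,0,0,0,1],[0,0,0.25,0,0,0,1],[0,0,0.3,0,0,0,1],[0,0,0.3,0,0,0,1],[0,0.15,0.28,0,0,0,1],[0,0.2,0,0,0,0,1],[0,0.2,0,0,0,0,1],[0,0,0,0,0,0,1]]], newtons=25)

```text
time: 33.4
tcp_pos: [452.1, 237.5, 176.5]
tcp_rot: [1.0, 0.012, -0.002, -0.002]
ft_force: [-0.1, 0.5, -4.5]
finger_gap: 60.0
finger_force: 25.0
```

```bash
python3 -c "
from h import *
s=manip.sense();print(s['tcp_pos'],s['ft_force'],s['qpos'].round(2)); cv2.imwrite('pics/w8.png',pic('wrist'))"
```

```text
[452.13496582 237.49533003 176.47740444] [-0.13051026  0.54362657 -4.49285469] [-1.23  0.76  1.25  1.9  -0.82  1.12 -1.2 ]
```

View pics/w8.png

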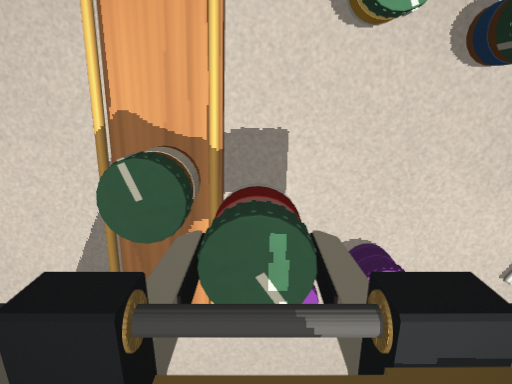

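Wrist view: held red-label jar at (258,260) with its mark at (270,290) and the tick out of sight. The first jar stands in the rack at (148,195). I continue to the near slot, watching the joints.

Request:
step_arm(rows=[[[-0.15,0.15,0,0,0,0,1],[-0.15,0.15,0,0,0,0,1],[0,0,0,0,0,0,1]]])

```text
time: 33.75
tcp_pos: [414.2, 270.5, 176.1]
tcp_rot: [1.0, 0.01, -0.003, -0.001]
ft_force: [-0.3, -0.2, -4.5]
finger_gap: 59.2
finger_force: 25.0
```

```bash
python3 -c "
from h import *
s=manip.sense();print(s['tcp_pos'],s['ft_force'],s['qpos'].round(2))"
```

```text
[414.15383237 270.54618761 176.13358851] [-0.31060695 -0.18024381 -4.52607066] [-1.35  0.75  1.26  1.94 -0.82  1.1  -1.29]
```

Request:
step_arm(rows=[[[-0.13,0.18,0,0,0,0,1],[-0.13,0.18,0,0,0,0,1],[0,0,0,0,0,0,1],[0,0,0,0,0,0,1]]])

```text
time: 34.15
tcp_pos: [386.5, 310.7, 177.2]
tcp_rot: [1.0, 0.008, -0.0, 0.0]
ft_force: [0.6, 0.5, -4.4]
finger_gap: 59.9
finger_force: 25.0
```

```bash
python3 -c "
from h import *
for i in range(3):
  s=manip.sense();print(s['tcp_pos'],s['qpos'].round(2)); manip.camera('wrist')"
```

```text
[386.50777346 310.65942795 177.18342953] [-1.45  0.75  1.27  1.93 -0.82  1.1  -1.39]
[387.05623154 310.0732648  177.42020432] [-1.45  0.75  1.27  1.93 -0.82  1.1  -1.39]
[387.31380808 309.94787892 177.52319249] [-1.45  0.75  1.27  1.93 -0.82  1.1  -1.39]
```

Request:
step_arm(rows=[[[-0.03,0.045,0,0,0,0,1],[0,0,-0.2,0,0,0,1],[0,0,-0.2,0,0,0,1],[0,0,-0.07,0,0,0,1],[0,0,-0.01,0,0,0,1],[0,0,0,0,0,0,1]]])

```text
time: 34.9
tcp_pos: [383.8, 316.9, 120.3]
tcp_rot: [1.0, 0.008, 0.001, -0.0]
ft_force: [0.4, 0.2, -3.2]
finger_gap: 59.7
finger_force: 25.0
```

Request:
step_arm(rows=[[[0,0,-0.015,0,0,0,1],[0,0,0,0,0,0,1],[0,0,0,0,0,0,1]]])

```text
time: 35.2
tcp_pos: [384.0, 317.2, 118.7]
tcp_rot: [1.0, 0.008, 0.001, -0.001]
ft_force: [1.2, -0.0, -0.4]
finger_gap: 59.5
finger_force: 25.0
```

Request:
step_arm(rows=[[[0,0,0,0,0,0,-0.7],[0,0,0,0,0,0,-0.7],[0,0,0.1,0,0,0,-0.7],[0,0,0.35,0,0,0,-0.7],[0,-0.08,0,0,0,1,-0.7],[0,-0.08,0,0,0,1,-0.7],[0,-0.08,0,0,0,1,-0.7],[0,-0.08,0,0,0,1,-0.7]]])

```text
time: 36.0
tcp_pos: [383.4, 278.1, 172.9]
tcp_rot: [0.986, 0.169, 0.001, -0.0]
ft_force: [-0.2, 0.6, -0.3]
finger_gap: 78.8
finger_force: 0.0
```

Request:
step_arm(rows=[[[0.1,-0.08,0,0,0,1,-0.7],[0.1,-0.08,0,0,0,1,-0.7],[0.1,-0.08,0,0,0,1,-0.7],[0.1,-0.08,0,0,0,1,-0.7],[0.1,-0.08,0,0,0,1,-0.7],[0.1,-0.08,0,0,0,1,-0.7],[0.1,-0.08,0,0,0,1,-0.7],[0.1,-0.08,0,0,0,1,-0.7]]])

```text
time: 36.8
tcp_pos: [479.9, 200.9, 172.9]
tcp_rot: [0.883, 0.47, 0.001, 0.0]
ft_force: [-0.3, 0.6, -1.2]
finger_gap: 79.1
finger_force: 0.0
```

Request:
step_arm(rows=[[[0.1,-0.08,0,0,0,1,-0.7],[0.1,-0.08,0,0,0,1,-0.7],[0.1,-0.08,0,0,0,1,-0.7],[0.1,-0.08,0,0,0,1,-0.7],[0.1,-0.08,0,0,0,1,-0.7],[0.1,-0.08,0,0,0,1,-0.7],[0.1,-0.08,0,0,0,1,-0.7],[0.1,0,0,0,0,1,-0.7]]])

```text
time: 37.6
tcp_pos: [575.9, 131.7, 173.2]
tcp_rot: [0.691, 0.723, -0.0, 0.001]
ft_force: [1.1, -0.6, -0.2]
finger_gap: 78.8
finger_force: 0.0
```

Request:
step_arm(rows=[[[0.1,0,0,0,0,1,-0.7],[0.1,0,0,0,0,1,-0.7],[0.1,0,0,0,0,1,-0.7],[0.1,0,0,0,0,1,-0.7],[0,0,0,0,0,1,-0.7],[0,0,0,0,0,1,-0.7],[0,0,0,0,0,1,-0.7],[0,0,0,0,0,1,-0.7]]])

```text
time: 38.4
tcp_pos: [623.3, 133.7, 172.8]
tcp_rot: [0.428, 0.904, -0.0, 0.001]
ft_force: [-0.1, -0.6, 0.2]
finger_gap: 78.9
finger_force: 0.0
```

Request:
step_arm(rows=[[[0,0,0,0,0,1,-0.7],[0,0,0,0,0,1,-0.7],[0,0,0,0,0,1,-0.7],[0,0,0,0,0,1,-0.7],[0,0,0,0,0,1,-0.7],[0,0,0,0,0,1,-0.7],[0,0,0,0,0,1,-0.7],[0,0,0,0,0,1,-0.7]]])

```text
time: 39.2
tcp_pos: [623.3, 133.5, 172.8]
tcp_rot: [0.122, 0.993, -0.001, 0.001]
ft_force: [0.6, -0.4, -1.0]
finger_gap: 78.9
finger_force: 0.0
```

Request:
step_arm(rows=[[[0,0,0,0,0,1,-0.7],[0,0,0,0,0,1,-0.7],[0,0,0,0,0,1,-0.7],[0,0,0,0,0,1,-0.7],[0,0,0,0,0,1,-0.7],[0,0,0,0,0,1,-0.7],[0,0,0,0,0,1,-0.7],[0,0,0,0,0,1,-0.7]]])

```text
time: 40.0
tcp_pos: [623.4, 133.4, 172.7]
tcp_rot: [-0.197, 0.98, -0.001, 0.0]
ft_force: [-0.7, 1.1, -0.2]
finger_gap: 79.0
finger_force: 0.0
```

```bash
python3 look.py; ls pics
```

```text
[623.4 133.4 172.7] [-0.197  0.98  -0.001  0.   ] [-0.34  0.64  0.16  1.53 -0.12  0.98  1.82] [623.3 133.6 172.5]
wrist [134.5 107.1] 4090 [98, 71, 77, 73] [596.   10.6  64. ] rack
wrist [252.8 194.7] 3125 [220, 161, 66, 66] [628.6 131.2  64. ] rack
top [202.7 171.2] 212 [197, 162, 14, 19] [628.6 124.6  62. ] rack
top [242.9 183. ] 314 [233, 173, 20, 21] [593.    8.7  62. ] rack
top [127.8 224.6] 329 [118, 215, 21, 20] [474.8 332.4  62. ] rack
top [121.7 254.6] 216 [115, 246, 16, 20] [390.9 345.   62. ] rack
side [ 19.3 122. ] 842 [0, 94, 41, 64] [229.1 773.6  62. ] rack
side [150.8 127.3] 153 [142, 122, 19, 11] [517.  412.8  62. ] rack
side [128.1 140.3] 201 [118, 134, 21, 13] [427.1 412.1  62. ] rack
side [253.9 171.2] 136 [245, 166, 19, 12] [598.3  15.3  62. ] rack
s5.png
s6.png
s_27.1.png
s_40.0.png
side0.png
side0b.png
t3.png
t5.png
t6.png
t_27.1.png
t_40.0.png
top0.png
top0b.png
w1.png
w2.png
w3.png
w4.png
w5.png
w6.png
w8.png
w_27.1.png
w_40.0.png
wrist0.png
```

Request:
step_arm(rows=[[[0.043,-0.01,-0.25,0,0,0,-0.7],[0,0,-0.3,0,0,0,-0.7],[0,0,-0.3,0,0,0,-0.7],[0,0,-0.27,0,0,0,-0.7],[0,0,0,0,0,0,1],[0,0,0,0,0,0,1],[0,0,0,0,0,0,1],[0,0,0,0,0,0,1]]], newtons=15)

```text
time: 40.95
tcp_pos: [630.3, 132.5, 39.7]
tcp_rot: [-0.195, 0.981, -0.001, 0.002]
ft_force: [1.7, -1.7, -0.2]
finger_gap: 59.6
finger_force: 15.0
```

Request:
step_arm(rows=[[[0,0,-0.015,0,0,-1,1],[0,0,0,0,0,-1,1],[0,0,0,0,0,-1,1],[0,0,0,0,0,-1,1],[0,0,0,0,0,-1,1],[0,0,0,0,0,-1,1],[0,0,0,0,0,-1,1],[0,0,0,0,0,-1,1]]])

```text
time: 41.75
tcp_pos: [630.8, 131.4, 39.2]
tcp_rot: [0.125, 0.992, -0.0, 0.003]
ft_force: [-0.3, -4.2, 5.1]
finger_gap: 59.9
finger_force: 15.0
```

Request:
step_arm(rows=[[[0,0,0,0,0,-1,1],[0,0,0,0,0,-1,1],[0,0,0,0,0,-1,1],[0,0,0,0,0,-1,1],[0,0,0,0,0,-1,1],[0,0,0,0,0,-1,1],[0,0,0,0,0,-1,1],[0,0,0,0,0,-1,1]]])

```text
time: 42.55
tcp_pos: [630.4, 130.7, 39.2]
tcp_rot: [0.431, 0.902, 0.0, 0.003]
ft_force: [-0.7, -3.8, 6.3]
finger_gap: 59.8
finger_force: 15.0
```

```bash
python3 -c "
from h import *
s=manip.sense();print(s['torque'],s['ft_force'],s['qpos'].round(2))"
```

```text
[-0.92599604  0.2450317   0.05859812] [-0.71687435 -3.8356319   6.34037943] [-0.51  0.86  0.49  1.63 -0.52  0.78  0.88]
```

Request:
step_arm(rows=[[[0,0,0,0,0,-1,1],[0,0,0,0,0,-1,1],[0,0,0,0,0,-1,1],[0,0,0,0,0,-1,1],[0,0,0,0,0,-1,1],[0,0,0,0,0,-1,1],[0,0,0,0,0,-1,1],[0,0,0,0,0,-1,1]]])

```text
time: 43.35
tcp_pos: [630.1, 131.7, 39.2]
tcp_rot: [0.692, 0.722, 0.001, 0.002]
ft_force: [-0.6, -2.5, 7.3]
finger_gap: 59.9
finger_force: 15.0
```

Request:
step_arm(rows=[[[0,0,0,0,0,-1,1],[0,0,0,0,0,-1,1],[0,0,0,0,0,-1,1],[0,0,0,0,0,-1,1],[0,0,0,0,0,-1,1],[0,0,0,0,0,-1,1],[0,0,0,0,0,-1,1],[0,0,0,0,0,-1,1]]])

```text
time: 44.15
tcp_pos: [630.5, 134.0, 39.2]
tcp_rot: [0.884, 0.468, 0.003, 0.0]
ft_force: [-0.5, -0.1, 7.1]
finger_gap: 60.0
finger_force: 15.0
```

Request:
step_arm(rows=[[[0,0,0,0,0,-1,1],[0,0,0,0,0,-1,1],[0,0,0,0,0,-1,1],[0,0,0,0,0,-1,1],[0,0,0,0,0,-1,1],[0,0,0,0,0,-1,1],[0,0,0,0,0,-1,1],[0,0,0,0,0,-1,1]]])

```text
time: 44.95
tcp_pos: [631.1, 134.0, 39.2]
tcp_rot: [0.986, 0.166, 0.004, -0.0]
ft_force: [0.8, -0.1, 5.7]
finger_gap: 59.9
finger_force: 15.0
```

Request:
step_arm(rows=[[[0,0,0,0,0,-1,1],[0,0,0,0,0,-1,1],[0,0,0,0,0,-1,1],[0,0,0,0,0,-1,1],[0,0,0,0,0,0,1]]])

```text
time: 45.45
tcp_pos: [631.1, 133.3, 39.2]
tcp_rot: [1.0, 0.008, 0.004, -0.0]
ft_force: [2.0, -0.3, 6.5]
finger_gap: 59.5
finger_force: 15.0
```

```bash
python3 -c "
from h import *
s=manip.sense();print(s['torque'],s['ft_force'],s['qpos'].round(2))"
```

```text
[-0.31251568 -0.02594023  0.05293227] [ 1.9554     -0.31508821  6.53407986] [-0.75  1.05  1.02  1.63 -1.01  1.06 -0.98]
```

Now lift and carry to the slot (635, 311).

Request:
step_arm(rows=[[[0,0,0.05,0,0,0,1],[0,0,0.25,0,0,0,1],[0,0,0.3,0,0,0,1],[0,0,0.3,0,0,0,1],[0,0.15,0.28,0,0,0,1],[0,0.2,0,0,0,0,1],[0,0.2,0,0,0,0,1],[0,0.2,0,0,0,0,1]]], newtons=25)

```text
time: 46.25
tcp_pos: [626.6, 225.9, 176.5]
tcp_rot: [1.0, 0.008, -0.002, -0.002]
ft_force: [0.7, -0.1, -5.5]
finger_gap: 59.3
finger_force: 25.0
```

Request:
step_arm(rows=[[[0,0.25,0,0,0,0,1],[0,0.25,0,0,0,0,1],[0,0.2,0,0,0,0,1],[0,0,0,0,0,0,1],[0,0,0,0,0,0,1]]])

```text
time: 46.75
tcp_pos: [626.6, 308.6, 175.9]
tcp_rot: [1.0, 0.009, -0.002, -0.0]
ft_force: [-0.3, -1.4, -5.5]
finger_gap: 59.9
finger_force: 25.0
```

```bash
python3 -c "
from h import *
for i in range(2):
  s=manip.sense();print(s['tcp_pos'],s['ft_force'],s['qpos'].round(2)); cv2.imwrite('pics/w9.png',pic('wrist'))"
```

```text
[626.61822934 308.62918168 175.94114265] [-0.2780977  -1.44267127 -5.49509747] [-0.97  0.98  1.14  1.33 -0.88  1.37 -1.4 ]
[627.21769917 306.83601888 176.47264309] [ 0.15512679 -1.08664288 -4.73958171] [-0.97  0.98  1.14  1.33 -0.88  1.37 -1.4 ]
```

View pics/w9.png

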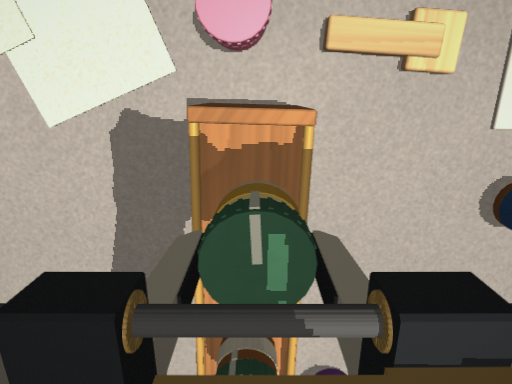

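Wrist view: the lid mark (256,235) is over the glass tick (254,200), so it is tight. The rack's far panel is at (252,115), with rods at (194,150) and (308,150).

```bash
python3 - <<'E'
from h import *
s=manip.sense(); print(s['tcp_pos'])
s['tcp_pos']=np.array([627.2,306.8,176.5])
print(plane('wrist',[(252,107),(252,122)],108,s).round(1),plane('wrist',[(194,150),(308,150)],102,s).round(1))
E
```

```text
[627.68561605 305.94982246 176.89752077]
[[701.9 311.6 108. ]
 [691.5 311.5 108. ]] [[669.6 355.4 102. ]
 [670.8 268.9 102. ]]
```

Request:
step_arm(rows=[[[0.06,0.055,0,0,0,0,1],[0,0,-0.2,0,0,0,1],[0,0,-0.2,0,0,0,1],[0,0,-0.06,0,0,0,1],[0,0,0,0,0,0,1],[0,0,0,0,0,0,1]]])

```text
time: 47.45
tcp_pos: [636.4, 313.2, 123.3]
tcp_rot: [1.0, 0.007, 0.001, -0.0]
ft_force: [0.6, 0.3, -4.6]
finger_gap: 59.5
finger_force: 25.0
```

Request:
step_arm(rows=[[[0,0,-0.02,0,0,0,1],[0,0,0,0,0,0,1],[0,0,0,0,0,0,1]]])

```text
time: 47.75
tcp_pos: [635.5, 314.0, 120.0]
tcp_rot: [1.0, 0.008, 0.0, -0.0]
ft_force: [0.1, -0.4, -5.0]
finger_gap: 59.7
finger_force: 25.0
```

Request:
step_arm(rows=[[[0,0,-0.012,0,0,0,1],[0,0,0,0,0,0,1],[0,0,0,0,0,0,-0.7],[0,0,0,0,0,0,-0.7],[0,0,0.1,0,0,0,-0.7],[0,0,0.35,0,0,0,-0.7],[0,-0.09,0,0,0,1,-0.7],[0,-0.09,0,0,0,1,-0.7]]])

```text
time: 48.55
tcp_pos: [636.8, 291.9, 175.4]
tcp_rot: [0.996, 0.09, 0.002, -0.0]
ft_force: [-0.5, 1.1, -0.6]
finger_gap: 78.8
finger_force: 0.0
```

Request:
step_arm(rows=[[[-0.02,-0.09,0,0,0,1,-0.7],[-0.02,-0.09,0,0,0,1,-0.7],[-0.02,-0.09,0,0,0,1,-0.7],[-0.02,-0.09,0,0,0,1,-0.7],[-0.02,-0.09,0,0,0,1,-0.7],[-0.02,-0.09,0,0,0,1,-0.7],[-0.02,-0.09,0,0,0,1,-0.7],[-0.02,-0.09,0,0,0,1,-0.7]]])

```text
time: 49.35
tcp_pos: [616.8, 205.0, 173.7]
tcp_rot: [0.917, 0.398, 0.001, 0.0]
ft_force: [0.9, 0.4, -0.6]
finger_gap: 79.4
finger_force: 0.0
```

Request:
step_arm(rows=[[[-0.02,-0.09,0,0,0,1,-0.7],[-0.02,-0.09,0,0,0,1,-0.7],[-0.02,-0.09,0,0,0,1,-0.7],[-0.02,-0.09,0,0,0,1,-0.7],[-0.02,-0.09,0,0,0,1,-0.7],[-0.02,-0.09,0,0,0,1,-0.7],[-0.02,-0.09,0,0,0,1,-0.7],[-0.02,-0.09,0,0,0,1,-0.7]]])

```text
time: 50.15
tcp_pos: [597.6, 118.3, 173.7]
tcp_rot: [0.746, 0.666, 0.001, 0.001]
ft_force: [0.4, 0.6, -0.5]
finger_gap: 78.9
finger_force: 0.0
```

Request:
step_arm(rows=[[[0,-0.09,0,0,0,1,-0.7],[0,-0.09,0,0,0,1,-0.7],[0,-0.09,0,0,0,1,-0.7],[0,-0.09,0,0,0,1,-0.7],[0,-0.09,0,0,0,1,-0.7],[0,-0.09,0,0,0,1,-0.7],[0,-0.09,0,0,0,1,-0.7],[0,-0.09,0,0,0,1,-0.7]]])

```text
time: 50.95
tcp_pos: [597.6, 31.6, 173.6]
tcp_rot: [0.499, 0.867, 0.0, 0.001]
ft_force: [0.5, -0.2, 0.2]
finger_gap: 79.1
finger_force: 0.0
```

Request:
step_arm(rows=[[[0,-0.09,0,0,0,1,-0.7],[0,-0.09,0,0,0,1,-0.7],[0,0,0,0,0,1,-0.7],[0,0,0,0,0,1,-0.7],[0,0,0,0,0,1,-0.7],[0,0,0,0,0,1,-0.7],[0,0,0,0,0,1,-0.7],[0,0,0,0,0,1,-0.7]]])

```text
time: 51.75
tcp_pos: [597.6, 10.3, 173.6]
tcp_rot: [0.201, 0.98, -0.0, 0.001]
ft_force: [-0.4, 0.1, -0.3]
finger_gap: 79.2
finger_force: 0.0
```

Request:
step_arm(rows=[[[0,0,0,0,0,1,-0.7],[0,0,0,0,0,1,-0.7],[0,0,0,0,0,1,-0.7],[0,0,0,0,0,1,-0.7],[0,0,0,0,0,1,-0.7],[0,0,0,0,0,1,-0.7],[0,0,0,0,0,1,-0.7],[0,0,0,0,0,1,-0.7]]])

```text
time: 52.55
tcp_pos: [597.6, 10.1, 173.5]
tcp_rot: [-0.117, 0.993, -0.001, 0.001]
ft_force: [-0.6, -0.4, 0.2]
finger_gap: 78.7
finger_force: 0.0
```

Request:
step_arm(rows=[[[0,0,0,0,0,1,-0.7],[0,0,0,0,0,1,-0.7],[0,0,0,0,0,0,-0.7],[0,0,0,0,0,0,-0.7]]])

```text
time: 52.95
tcp_pos: [597.4, 10.7, 173.0]
tcp_rot: [-0.194, 0.981, -0.0, 0.001]
ft_force: [-0.4, -0.7, -0.1]
finger_gap: 79.0
finger_force: 0.0
```

```bash
python3 look.py
```

```text
[597.4  10.7 173. ] [-0.194  0.981 -0.     0.001] [-0.19  0.58  0.22  1.65 -0.15  0.92  2.04] [597.1  11.3 172.5]
wrist [256.3 187.1] 3417 [224, 153, 66, 68] [594.9   8.8  64. ] rack
top [130.7 162.5] 308 [121, 153, 20, 20] [655.9 333.2  62. ] rack
top [127.8 224.5] 330 [118, 215, 21, 20] [475.1 332.4  62. ] rack
top [124.9 255. ] 331 [115, 246, 21, 20] [389.7 336.   62. ] rack
side [ 19.3 121.9] 838 [0, 93, 41, 65] [229.4 774.1  62. ] rack
side [193.7 101.5] 66 [186, 99, 18, 7] [706.7 420.5  62. ] rack
side [150.1 127. ] 140 [142, 122, 19, 11] [516.4 415.9  62. ] rack
side [128.  140.2] 196 [118, 134, 21, 13] [427.2 412.7  62. ] rack
```

Request:
step_arm(rows=[[[-0.018,-0.013,-0.25,0,0,0,-0.7],[0,0,-0.3,0,0,0,-0.7],[0,0,-0.3,0,0,0,-0.7],[0,0,-0.27,0,0,0,-0.7],[0,0,0,0,0,0,1],[0,0,0,0,0,0,1],[0,0,0,0,0,0,1],[0,0,0,0,0,0,1]]], newtons=15)

```text
time: 53.9
tcp_pos: [596.7, 9.6, 39.8]
tcp_rot: [-0.196, 0.981, -0.001, 0.002]
ft_force: [1.1, -0.7, -0.9]
finger_gap: 59.7
finger_force: 15.0
```

Request:
step_arm(rows=[[[0,0,-0.015,0,0,-1,1],[0,0,0,0,0,-1,1],[0,0,0,0,0,-1,1],[0,0,0,0,0,-1,1],[0,0,0,0,0,-1,1],[0,0,0,0,0,-1,1],[0,0,0,0,0,-1,1],[0,0,0,0,0,-1,1]]])

```text
time: 54.7
tcp_pos: [596.7, 9.7, 39.6]
tcp_rot: [0.124, 0.992, 0.001, 0.002]
ft_force: [-1.0, -0.9, 9.0]
finger_gap: 59.6
finger_force: 15.0
```

Request:
step_arm(rows=[[[0,0,0,0,0,-1,1],[0,0,0,0,0,-1,1],[0,0,0,0,0,-1,1],[0,0,0,0,0,-1,1],[0,0,0,0,0,-1,1],[0,0,0,0,0,-1,1],[0,0,0,0,0,-1,1],[0,0,0,0,0,-1,1]]])

```text
time: 55.5
tcp_pos: [596.8, 9.8, 39.6]
tcp_rot: [0.43, 0.903, 0.002, 0.002]
ft_force: [-2.9, -0.2, 9.2]
finger_gap: 59.7
finger_force: 15.0
```

Request:
step_arm(rows=[[[0,0,0,0,0,-1,1],[0,0,0,0,0,-1,1],[0,0,0,0,0,-1,1],[0,0,0,0,0,-1,1],[0,0,0,0,0,-1,1],[0,0,0,0,0,-1,1],[0,0,0,0,0,-1,1],[0,0,0,0,0,-1,1]]])

```text
time: 56.3
tcp_pos: [597.0, 9.9, 39.6]
tcp_rot: [0.692, 0.722, 0.002, 0.002]
ft_force: [-1.5, 0.3, 9.3]
finger_gap: 59.4
finger_force: 15.0
```

Request:
step_arm(rows=[[[0,0,0,0,0,-1,1],[0,0,0,0,0,-1,1],[0,0,0,0,0,-1,1],[0,0,0,0,0,-1,1],[0,0,0,0,0,-1,1],[0,0,0,0,0,-1,1],[0,0,0,0,0,-1,1],[0,0,0,0,0,-1,1]]])

```text
time: 57.1
tcp_pos: [597.1, 9.8, 39.6]
tcp_rot: [0.884, 0.468, 0.003, 0.001]
ft_force: [-0.5, 0.4, 8.9]
finger_gap: 59.5
finger_force: 15.0
```

Request:
step_arm(rows=[[[0,0,0,0,0,-1,1],[0,0,0,0,0,-1,1],[0,0,0,0,0,-1,1],[0,0,0,0,0,-1,1],[0,0,0,0,0,-1,1],[0,0,0,0,0,-1,1],[0,0,0,0,0,-1,1],[0,0,0,0,0,-1,1]]])

```text
time: 57.9
tcp_pos: [597.3, 9.7, 39.6]
tcp_rot: [0.986, 0.166, 0.003, 0.0]
ft_force: [-0.8, 0.7, 8.6]
finger_gap: 59.9
finger_force: 15.0
```

Request:
step_arm(rows=[[[0,0,0,0,0,-1,1],[0,0,0,0,0,-1,1],[0,0,0,0,0,-1,1],[0,0,0,0,0,-1,1],[0,0,0,0,0,0,1]]])

```text
time: 58.4
tcp_pos: [597.5, 9.7, 39.6]
tcp_rot: [1.0, 0.008, 0.003, -0.0]
ft_force: [-1.4, 0.1, 8.7]
finger_gap: 59.6
finger_force: 15.0
```

```bash
python3 -c "
from h import *
s=manip.sense();print(s['torque'],s['ft_force'],s['qpos'].round(2))"
```

```text
[-0.05284322  0.26898107 -0.01382851] [-1.3935185   0.09705155  8.66764275] [-0.61  1.02  1.06  1.78 -1.06  1.02 -0.68]
```

Request:
step_arm(rows=[[[0,0,0.05,0,0,0,1],[0,0,0.25,0,0,0,1],[0,0,0.3,0,0,0,1],[-0.1,0,0.3,0,0,0,1],[-0.1,0.1,0.3,0,0,0,1],[-0.1,0.2,0.1,0,0,0,1],[-0.06,0.3,0,0,0,0,1],[0,0.35,0,0,0,0,1]]], newtons=25)

```text
time: 59.2
tcp_pos: [549.8, 124.7, 192.6]
tcp_rot: [1.0, 0.006, -0.001, -0.002]
ft_force: [0.9, 0.2, -5.3]
finger_gap: 59.6
finger_force: 25.0
```

Request:
step_arm(rows=[[[0,0.35,0,0,0,0,1],[0,0.35,0,0,0,0,1],[0,0.35,0,0,0,0,1],[0,0.3,0,0,0,0,1],[0,0.2,0,0,0,0,1],[0,0,0,0,0,0,1],[0,0,0,0,0,0,1]]])

```text
time: 59.9
tcp_pos: [550.4, 310.4, 191.1]
tcp_rot: [1.0, 0.009, -0.001, 0.0]
ft_force: [0.4, -0.4, -4.4]
finger_gap: 59.7
finger_force: 25.0
```

```bash
python3 -c "
from h import *
for i in range(2):
  s=manip.sense();print(s['tcp_pos'],s['ft_force'],s['qpos'].round(2)); cv2.imwrite('pics/w10.png',pic('wrist'))
print(manip.sense()['tcp_pos'])"
```

```text
[550.35220969 310.43591064 191.11349427] [ 0.42328825 -0.40384303 -4.42955582] [-1.13  0.92  1.24  1.53 -0.88  1.34 -1.35]
[550.90542235 308.99557167 191.62446435] [ 0.73883663 -0.42804804 -5.09652428] [-1.13  0.92  1.24  1.54 -0.88  1.34 -1.35]
[551.31230327 308.32147599 191.97337269]
```

View pics/w10.png

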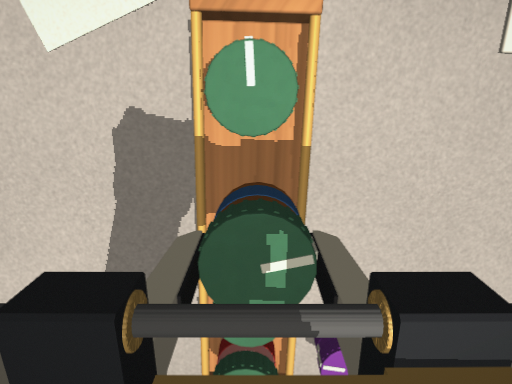

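Wrist view: the placed jar at (250,87) sits centred between the rods. The held jar's mark is at (288,265), tick hidden. I lower it.

Request:
step_arm(rows=[[[0,0.042,0,0,0,0,1],[0,0,-0.2,0,0,0,1],[0,0,-0.2,0,0,0,1],[0,0,-0.17,0,0,0,1],[0,0,-0.01,0,0,0,1],[0,0,0,0,0,0,1],[0,0,0,0,0,0,1]]])

```text
time: 60.7
tcp_pos: [552.3, 314.7, 123.6]
tcp_rot: [1.0, 0.008, 0.001, -0.0]
ft_force: [0.1, 0.6, -4.8]
finger_gap: 59.7
finger_force: 25.0
```

Request:
step_arm(rows=[[[0,0,-0.018,0,0,0,1],[0,0,0,0,0,0,1],[0,0,0,0,0,0,1]]])

```text
time: 61.0
tcp_pos: [551.7, 315.1, 120.5]
tcp_rot: [1.0, 0.008, 0.0, -0.0]
ft_force: [0.4, 0.1, -5.1]
finger_gap: 59.6
finger_force: 25.0
```

Request:
step_arm(rows=[[[0,0,-0.01,0,0,0,1],[0,0,0,0,0,0,1],[0,0,0,0,0,0,-0.7],[0,0,0,0,0,0,-0.7],[0,0,0.1,0,0,0,-0.7],[0,0,0.35,0,0,0,-0.7],[-0.09,0,0.03,0,0,-1,-0.7],[-0.09,0,0,0,0,-1,-0.7]]])

```text
time: 61.8
tcp_pos: [531.7, 314.4, 180.2]
tcp_rot: [0.997, -0.074, 0.003, -0.001]
ft_force: [0.5, 0.9, -0.1]
finger_gap: 79.0
finger_force: 0.0
```

Request:
step_arm(rows=[[[-0.09,0,0,0,0,-1,-0.7],[-0.09,0,0,0,0,-1,-0.7],[-0.09,0,0,0,0,-1,-0.7],[-0.09,0,0,0,0,-1,-0.7],[-0.09,0,0,0,0,-1,-0.7],[-0.09,0,0,0,0,-1,-0.7],[0,0,0,0,0,-1,-0.7],[0,0,0,0,0,-1,-0.7]]])

```text
time: 62.6
tcp_pos: [465.5, 315.1, 178.2]
tcp_rot: [0.924, -0.384, 0.001, -0.001]
ft_force: [0.7, 0.1, 0.4]
finger_gap: 79.0
finger_force: 0.0
```

Request:
step_arm(rows=[[[0,0,0,0,0,-1,-0.7],[0,0,0,0,0,-1,-0.7],[0,0,0,0,0,-1,-0.7],[0,0,0,0,0,-1,-0.7],[0,0,0,0,0,0,-0.7],[0,0,0,0,0,0,-0.7]]])

```text
time: 63.2
tcp_pos: [465.7, 315.0, 177.6]
tcp_rot: [0.852, -0.524, 0.0, -0.001]
ft_force: [-0.3, 0.1, -0.4]
finger_gap: 79.3
finger_force: 0.0
```

```bash
python3 -c "
from h import *
s=manip.sense();print(s['tcp_pos'],s['tcp_rot'],s['qpos'].round(2)); im=pic('wrist'); cv2.imwrite('pics/w11.png',cv2.resize(im,(800,600),interpolation=cv2.INTER_CUBIC))
cv2.imwrite('pics/s11.png',pic('side'));cv2.imwrite('pics/t11.png',pic('top'))"
```

```text
[465.71543262 314.96975215 177.56954637] [ 8.51835370e-01 -5.23809083e-01  3.91627646e-04 -6.27666247e-04] [-1.31  0.87  1.3   1.76 -0.9   1.24 -2.44]
```

View pics/w11.png

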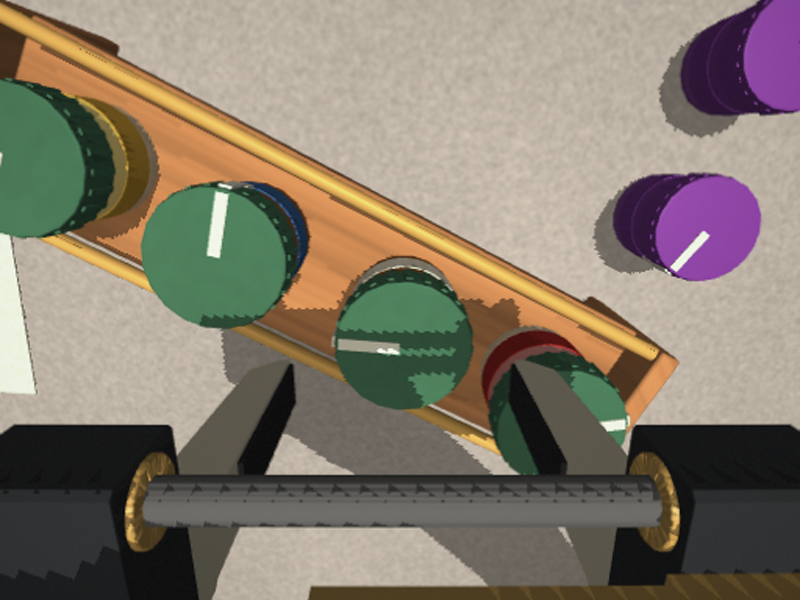

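Wrist view: the blue-label jar's lid is at (213,255), its mark at (218,222), and there is possibly a tick below the rim at (228,186). The red-label jar's mark (612,424) points to -x, hidden here. I crop both closely.

```bash
python3 -c "
import cv2,numpy as np
w=cv2.imread('pics/w11.png')[150:340,120:330]; s=cv2.imread('pics/s11.png')[110:165,100:170]
a=cv2.resize(w,(400,380),interpolation=cv2.INTER_CUBIC); b=cv2.resize(s,(400,380),interpolation=cv2.INTER_CUBIC)
cv2.imwrite('pics/c11.png',np.hstack([a,b]))"
```

```text
(no output)
```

View pics/c11.png

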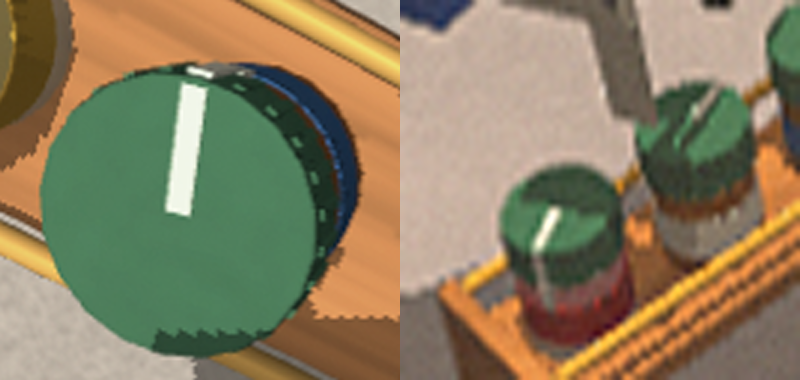

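```bash
python3 - <<'E'
from h import *
s=dict(manip.sense()); s['tcp_pos']=np.array([465.72,314.97,177.57]); s['tcp_rot']=np.array([.851835,-.523809,.00039,-.00063])
f=lambda x,y:((120+x*.525)*.64,(150+y*.5)*.64)
c=plane('wrist',[f(179,212)],146,s)[0]; lid=plane('wrist',[f(193,84)],146,s)[0]
def ang(p,c): return np.degrees(np.arctan2(p[1]-c[1],p[0]-c[0])).round(1)
e,d=ray('wrist',[f(205,72),f(225,70),f(240,71)],s)
print('c',c,lid,ang(lid,c))
for cc in (c,np.array([551.7,314.5])):
  for k,r in ((0,30),(1,28.5),(2,28.5)):
    dd=d[k]; o=e[:2]-cc[:2]; A=dd[:2]@dd[:2];B=2*o@dd[:2];C=o@o-r*r
    disc=B*B-4*A*C
    t=(-B-np.sqrt(max(disc,0)))/2/A; p=e+t*dd; print(k,disc>0,p.round(1),ang(p,cc), 'top',ang(lid,cc))
E
```

```text
c [552.46504003 313.06441438 146.        ] [558.8742145  287.87301513 146.        ] -75.7
0 True [555.7 283.2 152.5] -83.8 top -75.7
1 True [557.2 285.  133.4] -80.3 top -75.7
2 True [555.6 284.7 128.1] -83.8 top -75.7
0 True [558.3 285.2 143.1] -77.3 top -74.9
1 True [560.3 287.3 121.8] -72.5 top -74.9
2 True [558.  286.7 118. ] -77.1 top -74.9
```

The blue jar's tick (about -75°) matches its mark (-75°), and the red jar's mark runs on into its tick in the side crop. Last check: both levers in the top view.

```bash
python3 -c "
import cv2,numpy as np
w=cv2.imread('pics/t11.png')[155:245,285:405]
cv2.imwrite('pics/c12.png',cv2.resize(w,(800,600),interpolation=cv2.INTER_CUBIC))"
```

```text
(no output)
```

View pics/c12.png

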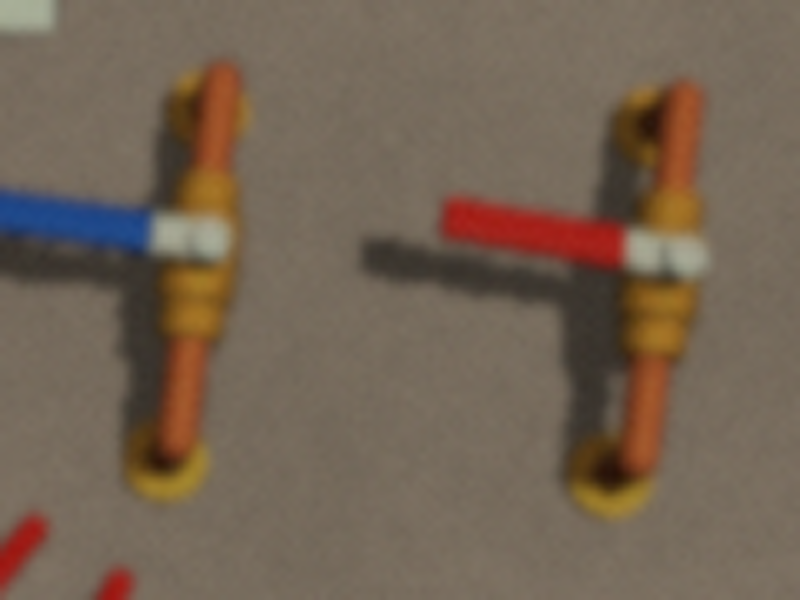

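Top crop: both pipes tilt about 7° (blue from (222,75) to (178,445), red from (685,95) to (640,465)). The levers lie square to them within about 3°, so both cocks are shut. I retreat upwards and hand in.

Request:
step_arm(rows=[[[0,0,0.3,0,0,0,-0.7],[0,0,0.3,0,0,0,-0.7],[0,0,0,0,0,0,-0.7],[0,0,0,0,0,0,-0.7]]])

```text
time: 63.75
tcp_pos: [465.5, 315.0, 249.4]
tcp_rot: [0.852, -0.524, -0.0, -0.001]
ft_force: [0.4, -0.7, -0.7]
finger_gap: 78.9
finger_force: 0.0
```

```bash
python3 -c "
from h import *
t=pic('top')
for b in blobs(t,'green',60)[0]: print(b[0],b[1],plane('top',b[0],143)[0].round(1))
print(manip.sign_off())"
```

```text
[130.6 162.4] 305 [633.4 311.5 143. ]
[129.1 193.1] 331 [548.  311.3 143. ]
[132.  223.4] 170 [465.9 299.5 143. ]
[124.6 254.5] 351 [384.1 314.7 143. ]
the job is handed in; nothing more can be done
None
```

The job is handed in: oxygen shut first, then fuel gas, and all four jars stand on the rack board with their lids tight; the red-label lid was confirmed only in a coarse side view, and the judge returned no verdict.

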